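# Pack the fair case and shut its hood

## Robot

A 7-joint arm with a two-finger parallel gripper is mounted at the origin on the work surface. World frame = base frame: x ahead of the robot, y to its left, z up, the work surface at z = 0. Lengths are in mm, angles in rad, forces in N, time in s.
With the tool pointing down it reaches from about 400 to 875 mm from the base axis. Payload 4.4 kg.
Tool frame: the origin (TCP) lies midway between the tips of the shut fingers; the grasp point (between the pads) lies 19 mm behind it (ctrl.pinch_z is the distance from the TCP to the grasp point, in mm); z points along the fingers, y is the line along which they close (so a half turn about z gives the same grasp; the last joint's range is limited). The gripper opens to 85 mm and grips with 20 to 120 N. Pads are 22 mm wide; open, the fingers measure 114 mm over their backs; the gripper's body (76 mm by 85 mm) begins 54 mm behind the grasp point. The pads swing forward as they close: fully open they stand 13 mm farther back than shut.
Start: joints at [-1.224, 0.628, 0.038, 1.517, -0.027, 0.996, -0.02], TCP at [260.743, 595.425, 231.313] pointing down, gripper open.
Joint ranges: [-3.06, 3.06], [-0.37, 2.12], [-1.25, 1.32], [0.18, 2.47], [-1.1, 4.24], [0.23, 1.98], [-2.94, 2.94]. Speed limits (rad/s): [2.57, 2.57, 3.14, 3.14, 3.14, 3.14, 3.14].

## Interface

Orientations are given as [roll, pitch, yaw] about the fixed x, y, z axes, in that order (R = Rz(yaw) Ry(pitch) Rx(roll)).
In Python, from cell import read_state, cams, order, ctrl gives the robot as it stands.
- The arm moves only by the tool move_arm, never from a script. Its argument "targets" is text: rows parted by semicolons, each of 7 numbers parted by spaces: the gripper's target within -1 to 1 (fully open at 1, half-way at 0, shut at -1), then the shift along the tool's x, y, z in cm, then the turn, a rotation vector about the tool's x, y, z in degrees. A call has 1 to 5 rows; each row shifts and turns the commanded pose from where the row before left it, along the tool's axes as they then stand; what a row does not reach is not made up. A row lasts 1/12 s, in which the tool goes at most 41.7 mm and 7.16 degrees, less where a joint would pass 70% of its speed; a pose out of reach is approached as far as the arm can. A call with a gripper value outside its range is refused whole. The fingers move at their own pace and stop on an object; the grip force is fixed at half the most. Time passes only in rows, so rows that do not move let the fingers close. It gives the time, the measured TCP pose, the force, the opening and the grip force at its end, in the units of the state.
- read_state(): the state, without advancing time (a new reading comes with each control period).
- cams.get_image(name): name is "scene" or "top" or "wrist"; returns a dict with "color" (400x640x3 uint8, red, green, blue), "fovy" (degrees; the focal length in pixels is half the picture's height over the tangent of half this angle, whatever the lens; pixels are square), "cx", "cy" (the principal point, pixels), "rvec" (rotation vector, rad) and "tvec" (3), from world to camera coordinates, as OpenCV has them. Camera axes: x right, y down, z forward; pixel columns grow to the right and rows downward; lengths in mm; the calibration is good to about 2 mm. A picture is of the moment at which its call begins. There is no depth.
- order.finish_job(): hands the job in; it is judged then, once.
The state is a dict: "clock": time; "qpos": joint angles; "qd": joint speeds; "tau": joint torques, N m; "eef_pos": TCP position; "tool_rot": TCP orientation; "force": force on the tool from outside, world axes, zero at the start; "torque": the same for the moment, N m; "width": finger opening in mm; "gripper_force": force on a finger pad.
Only numpy, scipy, OpenCV 4.12 (cv2) and the standard library are available. Lean on these libraries where they do the work, as an engineer would, in place of code of your own. Each camera call takes 0.05 s, during which the arm holds its last target. There are 200 camera calls.

## Task

Pack the jewellery case for the fair: slide all the display stands from the cork pad into the channel in the case's floor, foot first under the lips from its open end, studded fronts towards the case's handle side, shortest at the closed end rising to the tallest, pushed home so that they touch the end stop and one another. Then lift the knee of the folding stay over its centre to unlock it, and lower the clear hood shut by hand without letting it drop. Leave everything else on the table where it is.

Things in the scene. Friction and masses are not known exactly. Their poses are not given: they have to be found in the camera images.
- case: wooden fair case: an open tray 360 mm wide (y) and 190 mm deep (x), rim 36 mm high, walls 6 mm, inner floor 8 mm above the table, with a clear hood hinged on its far (+x) rim. Origin: centre of its underside; x points from its front (handle side) to the hinge, y to the left, z up
- channel_end (a point): closed end of the aluminium channel on the tray floor: middle of the stop's inner face, at floor level; axes as the case. The channel runs 245 mm along +y from here to its open mouth: two rails 37 mm apart (4 mm thick, 9.5 mm high), with lips (underside 7 mm above the floor) overhanging all but a slot 17 mm wide. The tray floor is the channel's floor
- channel_mouth (a point): open end of the channel, on its centre line at floor level; axes as the case. The first 18 mm beyond it (+y) are flared side guides without lips; 97 mm of free tray floor lie between the mouth and the tray's left wall
- lid (a joint): hood's hinge: 0 wide open (80 degrees), 1.396 shut. It dips to about -0.02 while the stay passes its centre. The stiff hinge holds the hood while it is steep; within about 45 degrees of shut it drops unless it is held, weighing about 2 N at the handle. Locked by the stay at the start
- lid_handle (a point): middle of the hood's handle: a round steel bar 12 mm thick, 120 mm long along the case's y, on two stems (50 mm either side of the middle) 42 mm off the hood's front lower edge. With the hood open it stands on top, with it shut it is level in front, 41 mm above the table
- lid_hinge (a point): hinge axis of the hood, middle of its width; the handle swings about it with a radius of 232 mm in the case's x-z plane, and shut it lies level in front of it (+5.5 mm). The hood is 360 mm wide, 190 mm deep, 95 mm tall, its front pane slopes back by 48 mm; open, it reaches back behind the hinge
- stay (a joint): lower link of the folding stay on the outside of the case's right (-y) wall: 0 locked (knee past its centre, on its stop), about 0.14 straight, unlocked from 0.3 on as the knee is lifted; the hood is then drawn shut as it rises further (0.48 at 5 degrees of closing, 0.81 at 20, 1.08 at 40, about 1.2 near the end). It stays where it is left
- stay_knob (a point): middle of the round black knob on the knee, 16 mm thick and 26 mm long along the case's y, standing out sideways from the links (15 mm free between its near end and the links); it swings on a circle about stay_pivot
- stay_pivot (a point): fixed lower pivot of the stay, in front of the knee; the knob swings about it with a radius of 75 mm, up and then forward (to -x) as joint stay grows
- stand1_c (a point): display stand, shortest by height of 5: 60 mm tall, None if absent. Point: its centre, 30 mm above its underside. Wooden column 26 (x) by 28 mm (y), flat sides 17 to 47 mm up, round top with brass ring; front (-x): black pad with two brass studs. Steel foot 34 (x) by 40 mm (y), 4 thick; neck 12 wide; plate 34 by 38, 11.5 to 17 mm up. 130 g. Starts upright on a cork pad 5 mm thick
- stand2_c (a point): display stand, second by height of 5: 72 mm tall, None if absent. Point: its centre, 36 mm above its underside. Wooden column 26 (x) by 28 mm (y), flat sides 17 to 59 mm up, round top with brass ring; front (-x): black pad with two brass studs. Steel foot 34 (x) by 40 mm (y), 4 thick; neck 12 wide; plate 34 by 38, 11.5 to 17 mm up. 130 g. Starts upright on a cork pad 5 mm thick
- stand3_c (a point): display stand, third by height of 5: 84 mm tall, None if absent. Point: its centre, 42 mm above its underside. Wooden column 26 (x) by 28 mm (y), flat sides 17 to 71 mm up, round top with brass ring; front (-x): black pad with two brass studs. Steel foot 34 (x) by 40 mm (y), 4 thick; neck 12 wide; plate 34 by 38, 11.5 to 17 mm up. 130 g. Starts upright on a cork pad 5 mm thick
- stand4_c (a point): display stand, fourth by height of 5: 96 mm tall, None if absent. Point: its centre, 48 mm above its underside. Wooden column 26 (x) by 28 mm (y), flat sides 17 to 83 mm up, round top with brass ring; front (-x): black pad with two brass studs. Steel foot 34 (x) by 40 mm (y), 4 thick; neck 12 wide; plate 34 by 38, 11.5 to 17 mm up. 130 g. Starts upright on a cork pad 5 mm thick
- stand5_c (a point): display stand, tallest (fifth) by height of 5: 108 mm tall, None if absent. Point: its centre, 54 mm above its underside. Wooden column 26 (x) by 28 mm (y), flat sides 17 to 95 mm up, round top with brass ring; front (-x): black pad with two brass studs. Steel foot 34 (x) by 40 mm (y), 4 thick; neck 12 wide; plate 34 by 38, 11.5 to 17 mm up. 130 g. Starts upright on a cork pad 5 mm thick
- candle: bystander, to be left alone: candle jar with a metal lid, 42 mm across, 48 mm tall; origin at the centre of its underside
- ring_box: bystander, to be left alone: closed square ring box, 47 mm wide, 37 mm tall; origin at the centre of its underside
- mug: bystander, to be left alone: white mug, 82 mm across, 92 mm tall; origin at the centre of its underside
- ribbon: bystander, to be left alone: spool of ribbon lying flat, 72 mm across, 28 mm tall; origin at the centre of its underside
- tape: bystander, to be left alone: desk tape dispenser, 130 x 56 mm, 89 mm tall; origin at the centre of its underside
- stapler: bystander, to be left alone: stapler, 135 x 34 mm, 45 mm tall; origin at the centre of its underside
- bust: bystander, to be left alone: necklace bust on a marble foot, 140 mm tall; origin at the centre of its underside
There are look-alikes about, which are no part of the job. What is shaped like the part that bears stand2_c but pink is not meant.

How it is judged (in metres and radians):
On the way, in this order (a step that is already met when the one before it is completed fails the run):
1. all the stands stand in the channel in order, pushed home to within 12 mm of the stop and of one another (x of stand1_c in the frame of channel_end between -0.006 and 0.006 m and z of stand1_c in the frame of channel_end between 0.024 and 0.036 m and y of stand1_c in the frame of channel_end between 0.01 and 0.225 m and angle between each of stand1_c, stand2_c, stand3_c, stand4_c, stand5_c's own z axis and vertical below 0.12 rad and y of channel_end in the frame of stand1_c below 0 m and y of stand1_c in the frame of channel_end below 0.032 m and x of stand2_c in the frame of channel_end between -0.006 and 0.006 m and z of stand2_c in the frame of channel_end between 0.03 and 0.042 m and y of stand2_c in the frame of channel_end between 0.01 and 0.225 m and y of channel_end in the frame of stand2_c below 0 m and (y of stand2_c in the frame of channel_end below 0.032 m or horizontal distance between stand2_c and stand1_c below 0.052 m) and x of stand3_c in the frame of channel_end between -0.006 and 0.006 m and z of stand3_c in the frame of channel_end between 0.036 and 0.048 m and y of stand3_c in the frame of channel_end between 0.01 and 0.225 m and y of channel_end in the frame of stand3_c below 0 m and (y of stand3_c in the frame of channel_end below 0.032 m or horizontal distance between stand3_c and stand1_c below 0.052 m or horizontal distance between stand3_c and stand2_c below 0.052 m) and x of stand4_c in the frame of channel_end between -0.006 and 0.006 m and z of stand4_c in the frame of channel_end between 0.042 and 0.054 m and y of stand4_c in the frame of channel_end between 0.01 and 0.225 m and y of channel_end in the frame of stand4_c below 0 m and (y of stand4_c in the frame of channel_end below 0.032 m or horizontal distance between stand4_c and stand1_c below 0.052 m or horizontal distance between stand4_c and stand2_c below 0.052 m or horizontal distance between stand4_c and stand3_c below 0.052 m) and x of stand5_c in the frame of channel_end between -0.006 and 0.006 m and z of stand5_c in the frame of channel_end between 0.048 and 0.06 m and y of stand5_c in the frame of channel_end between 0.01 and 0.225 m and y of channel_end in the frame of stand5_c below 0 m and (y of stand5_c in the frame of channel_end below 0.032 m or horizontal distance between stand5_c and stand1_c below 0.052 m or horizontal distance between stand5_c and stand2_c below 0.052 m or horizontal distance between stand5_c and stand3_c below 0.052 m or horizontal distance between stand5_c and stand4_c below 0.052 m) and y of each of stand2_c, stand3_c, stand4_c, stand5_c in the frame of stand1_c above 0.03 m and y of each of stand3_c, stand4_c, stand5_c in the frame of stand2_c above 0.03 m and y of each of stand4_c, stand5_c in the frame of stand3_c above 0.03 m and y of stand5_c in the frame of stand4_c above 0.03 m and value of joint stay below 0.1 rad), for 0.2 s.
2. the knee of the stay is lifted over its centre (value of joint stay above 0.35 rad), for 0.1 s.
3. the hood is shut (value of joint lid above 1.35 rad), for 0.2 s.
At the end, for the whole second after the job is handed in: Every stand is upright in the channel, foot under the lips, fully inside the mouth, front to the handle side, heights rising from the closed end; the hood is shut (within 0.046 rad) and at rest (x of stand1_c in the frame of channel_end between -0.006 and 0.006 m and z of stand1_c in the frame of channel_end between 0.024 and 0.036 m and y of stand1_c in the frame of channel_end between 0.01 and 0.225 m and angle between each of stand1_c, stand2_c, stand3_c, stand4_c, stand5_c's own z axis and vertical below 0.12 rad and y of channel_end in the frame of stand1_c below 0 m and x of stand2_c in the frame of channel_end between -0.006 and 0.006 m and z of stand2_c in the frame of channel_end between 0.03 and 0.042 m and y of stand2_c in the frame of channel_end between 0.01 and 0.225 m and y of channel_end in the frame of stand2_c below 0 m and x of stand3_c in the frame of channel_end between -0.006 and 0.006 m and z of stand3_c in the frame of channel_end between 0.036 and 0.048 m and y of stand3_c in the frame of channel_end between 0.01 and 0.225 m and y of channel_end in the frame of stand3_c below 0 m and x of stand4_c in the frame of channel_end between -0.006 and 0.006 m and z of stand4_c in the frame of channel_end between 0.042 and 0.054 m and y of stand4_c in the frame of channel_end between 0.01 and 0.225 m and y of channel_end in the frame of stand4_c below 0 m and x of stand5_c in the frame of channel_end between -0.006 and 0.006 m and z of stand5_c in the frame of channel_end between 0.048 and 0.06 m and y of stand5_c in the frame of channel_end between 0.01 and 0.225 m and y of channel_end in the frame of stand5_c below 0 m and y of each of stand2_c, stand3_c, stand4_c, stand5_c in the frame of stand1_c above 0.03 m and y of each of stand3_c, stand4_c, stand5_c in the frame of stand2_c above 0.03 m and y of each of stand4_c, stand5_c in the frame of stand3_c above 0.03 m and y of stand5_c in the frame of stand4_c above 0.03 m and value of joint lid above 1.35 rad and velocity of joint lid below 0.05 rad/s); the robot touches nothing.
It fails at once if the hood is dropped (faster than 1.5 rad/s in its last 0.4 rad) (value of joint lid above 1 rad and velocity of joint lid above 1.5 rad/s).
It fails at once if a bystander is moved more than 6 cm or knocked over (distance of any of candle, ring_box, mug, ribbon, tape, stapler, bust from where it was at the start of the episode above 0.06 m or angle between any of candle, ring_box, mug, ribbon, tape, stapler, bust's own z axis and vertical above 0.7 rad).
Of stand1, stand2, stand3, stand4, stand5 only 3 to 5 are there at a start; the rules pass over those that are not, and their reading is None.
At some moment in a run one of stand1, stand2, stand3, stand4, stand5 may be knocked a few centimetres aside while the robot is not near it.
It also fails if it takes over 210 s, if anything falls off the work surface, if the arm or the gripper's body presses on something with over 40 N, if the wrist force passes 120 N, or if a joint passes its speed limit or range.

## Working session

There is one attempt and no reset: what is moved stays moved. The work goes in short steps, Python scripts to look and compute and a tool call to move; the robot and the scene stay as the last step left them, time stands still between calls to the robot, and variables do not carry over. Pictures are saved under pics/ and viewed, at most 15 in all, crops included, and the job is handed in when it is done.

Besides the shell and the picture viewer there is one more tool, called after "Emit:" as a command line: name --argument value ..., lists and objects as JSON in quotes. move_arm: Moves the arm, as the interface text tells. Its arguments: {"type":"object","properties":{"targets":{"type":"string"}},"required":["targets"]}

```bash
ls; mkdir -p pics; cat > h.py <<'E'
import numpy as np, cv2
from cell import read_state, cams, order, ctrl
from scipy.spatial.transform import Rotation as R
def get(n):
    im=cams.get_image(n); c=im["color"]; f=c.shape[0]/2/np.tan(np.radians(im["fovy"])/2)
    K=np.array([[f,0,im["cx"]],[0,f,im["cy"]],[0,0,1]]); Rm=cv2.Rodrigues(np.array(im["rvec"],float))[0]; t=np.array(im["tvec"],float).ravel()
    return c,(K,Rm,t)
def ray(cal,u,v):
    K,Rm,t=cal; d=Rm.T@np.linalg.inv(K)@np.array([u,v,1.]); return -Rm.T@t,d/np.linalg.norm(d)
def onz(cal,u,v,z):
    o,d=ray(cal,u,v); return o+d*(z-o[2])/d[2]
def tri(c1,p1,c2,p2):
    o1,d1=ray(c1,*p1);o2,d2=ray(c2,*p2)
    s=np.linalg.lstsq(np.c_[d1,-d2],o2-o1,rcond=None)[0]; a=o1+s[0]*d1;b=o2+s[1]*d2
    return (a+b)/2,np.linalg.norm(a-b)
def proj(cal,P):
    K,Rm,t=cal; p=K@(Rm@np.asarray(P,float)+t); return p[:2]/p[2]
def save(n,c): cv2.imwrite(f"pics/{n}.png",cv2.cvtColor(c,cv2.COLOR_RGB2BGR))
E
python3 - <<'E'
from h import *
import pickle
for n in("scene","top"):
    c,cal=get(n); save(n+"0",c); pickle.dump((c,cal),open(n+".p","wb")); print(n,cal[0][0,0],ray(cal,320,200))
s=read_state(); print({k:np.round(v,3) for k,v in s.items()}, ctrl.pinch_z)
E
```

```text
pics
scene 361.9094230199693 (array([1080.96896387,  252.15684809, 1098.15599618]), array([-0.45044079, -0.26989236, -0.85103537]))
top 419.62140468905466 (array([ 403.71868123,  -53.7978538 , 1469.86684473]), array([ 0.14017909, -0.00857807, -0.99008901]))
{'clock': np.float64(0.1), 'qpos': array([-1.224,  0.629,  0.038,  1.518, -0.027,  0.996, -0.02 ]), 'qd': array([-0.001, -0.   ,  0.   , -0.004,  0.001, -0.001, -0.001]), 'tau': array([ 3.0000e-03, -5.6454e+01,  1.2300e+00, -1.9397e+01,  1.1000e-02,
        5.0000e-03,  0.0000e+00]), 'eef_pos': array([260.524, 594.899, 230.491]), 'tool_rot': array([-3.14 ,  0.   ,  2.729]), 'force': array([-0.313, -0.307,  0.108]), 'torque': array([-0.003, -0.052,  0.069]), 'gripper_force': np.float64(0.0), 'width': np.float64(85.487)} 18.700000000000003
```

View pics/scene0.png

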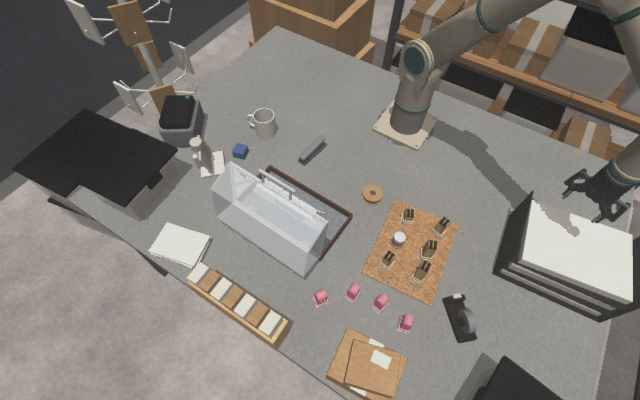

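View pics/top0.png

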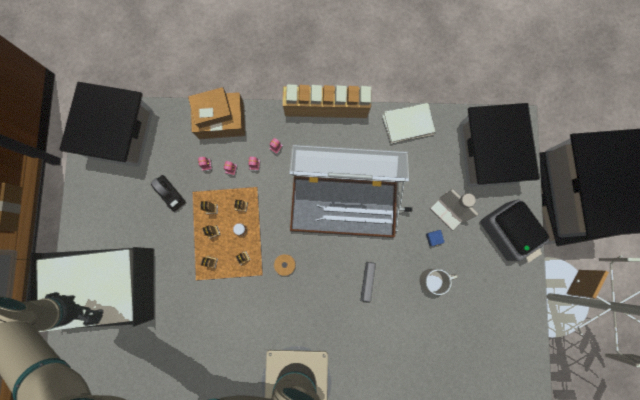

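```bash
python3 - <<'E'
from h import *
import pickle
t,tc=pickle.load(open("top.p","rb")); s,sc=pickle.load(open("scene.p","rb"))
def crop(c,x,y,w,h,k): return cv2.resize(c[y:y+h,x:x+w],None,fx=k,fy=k,interpolation=cv2.INTER_CUBIC)
A=np.hstack([crop(t,190,182,80,100,3.75*1.0)[:, :300],crop(t,285,142,132,100,3.75)])
B=np.hstack([crop(s,360,195,107,107,2.8),crop(s,205,165,160,107,2.8)])
w=min(A.shape[1],800);A=A[:,:800];B=B[:,:800]
W=max(A.shape[1],B.shape[1]); pad=lambda X:np.pad(X,((0,0),(0,W-X.shape[1]),(0,0)))
o=np.vstack([pad(A)[:300],pad(B)[:300]]); print(A.shape,B.shape,o.shape); save("crop1",o)
E
```

```text
(375, 795, 3) (300, 748, 3) (600, 795, 3)
```

View pics/crop1.png

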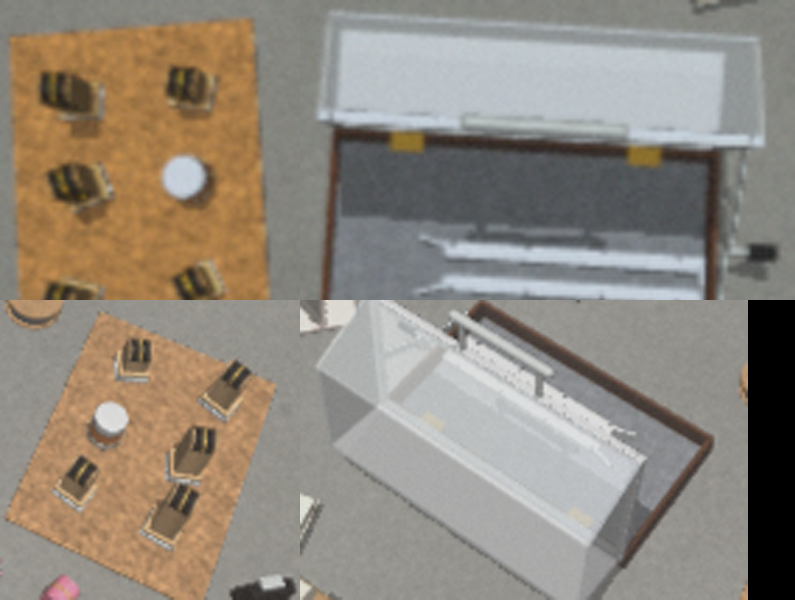

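```bash
python3 - <<'E'
from h import *
import pickle
t,tc=pickle.load(open("top.p","rb"))
r=lambda p,z:np.round(onz(tc,*p,z)).tolist()
print("pad",[r(p,5) for p in((193,191),(257,187),(261,277),(197,280))])
print("stands",[r(p,60) for p in((208,207),(240,205),(210,231),(208,263),(242,258))])
print("case",[r(p,36) for p in((291,234),(396,238),(292,177),(400,182))])
print("chan",[r(p,17) for p in((320,206),(392,210),(320,218),(392,221))], "knob",r((408,209),60))
print("handle",[r(p,270) for p in((323,177),(367,178))])
c,cal=get("wrist"); o,d=ray(cal,320,200); print("wrist",cal[0][0,0],o,d,cal[1])
s=read_state(); Rt=R.from_euler("xyz",s["tool_rot"]).as_matrix(); print(Rt, Rt.T@(o-s["eef_pos"]),(cal[1]@Rt))
E
```

```text
pad [[633.0, 383.0, 5.0], [652.0, 158.0, 5.0], [339.0, 131.0, 5.0], [324.0, 350.0, 5.0]]
stands [[571.0, 313.0, 60.0], [580.0, 205.0, 60.0], [490.0, 301.0, 60.0], [383.0, 302.0, 60.0], [402.0, 189.0, 60.0]]
case [[487.0, 30.0, 36.0], [482.0, -328.0, 36.0], [685.0, 33.0, 36.0], [676.0, -342.0, 36.0]]
chan [[588.0, -67.0, 17.0], [580.0, -318.0, 17.0], [546.0, -68.0, 17.0], [542.0, -318.0, 17.0]] knob [580.0, -364.0, 60.0]
handle [[641.0, -71.0, 270.0], [641.0, -199.0, 270.0]]
wrist 290.7883943386887 [193.10715423 625.14160012 373.44704576] [ 0.27019674 -0.13284706 -0.95359603] [[ 0.40007067  0.91648334 -0.00131771]
 [ 0.87593149 -0.3819449   0.29472381]
 [ 0.26960617 -0.11906457 -0.95558157]]
[[-9.15988393e-01  4.01204348e-01 -5.78706089e-04]
 [ 4.01204766e-01  9.15987463e-01 -1.30557092e-03]
 [ 6.28679377e-06 -1.42806745e-03 -9.99998980e-01]] [  73.87571639    0.3571658  -142.83278753] [[ 1.23738253e-03  9.99999228e-01 -1.10350987e-04]
 [-9.55579337e-01  1.14989413e-03 -2.94731756e-01]
 [-2.94731402e-01  4.70145049e-04  9.55580023e-01]]
```

Emit:
move_arm --targets "1 0 0 0 0 0 6.63;1 0 0 0 0 0 6.63;1 0 0 0 0 0 6.63;1 0 0 0 0 0 6.63;1 0 0 0 0 0 6.63"

```text
clock: 0.57
eef_pos: [260.6, 595.2, 230.9]
tool_rot: [-3.141, 0.0, 2.145]
force: [0.5, 0.3, 0.8]
width: 85.5
gripper_force: 0.0
```

Emit:
move_arm --targets "1 0 0 0 0 0 6.63;1 0 0 0 0 0 6.63;1 0 0 0 0 0 6.63;1 0 0 0 0 0 6.63;1 0 0 0 0 0 6.63"

```text
clock: 0.98
eef_pos: [260.5, 595.2, 230.9]
tool_rot: [-3.141, 0.001, 1.566]
force: [0.2, 1.1, -0.0]
width: 85.2
gripper_force: 0.0
```

Emit:
move_arm --targets "1 -3 2 0 0 0 0;1 -3 2 0 0 0 0;1 -3 2 0 0 0 0;1 -3 2 0 0 0 0;1 -3 2 0 0 0 0"

```text
clock: 1.4
eef_pos: [361.3, 444.0, 231.1]
tool_rot: [-3.141, 0.0, 1.572]
force: [1.2, -0.4, 0.4]
width: 85.5
gripper_force: 0.0
```

Emit:
move_arm --targets "1 -3 2 0 0 0 0;1 -3 2 0 0 0 0;1 -3 2 0 0 0 0;1 -3 2 0 0 0 0;1 -3 2 0 0 0 0"

```text
clock: 1.82
eef_pos: [461.5, 294.0, 231.2]
tool_rot: [-3.141, 0.0, 1.572]
force: [1.1, -0.3, 0.5]
width: 85.4
gripper_force: 0.0
```

Emit:
move_arm --targets "1 -3 1 0 0 0 0;1 -1 0 0 0 0 0;1 0 0 0 0 0 0;1 0 0 0 0 0 0;1 0 0 0 0 0 0"

```text
clock: 2.23
eef_pos: [470.1, 257.8, 231.1]
tool_rot: [-3.141, -0.001, 1.574]
force: [-0.8, 0.1, -0.1]
width: 85.6
gripper_force: 0.0
```

```bash
python3 - <<'E'
from h import *
import pickle
c,cal=get("wrist"); pickle.dump((c,cal),open("w1.p","wb")); save("w1",c)
s=read_state();print(s["clock"],s["eef_pos"],s["tool_rot"],s["qpos"])
E
```

```text
2.2833 [470.10615478 257.93637185 231.11360843] [-3.14094108e+00 -1.08658813e-03  1.57501714e+00] [-0.7995632   0.48743199  0.36322891  1.84285953 -0.22476392  0.85142058
 -0.32181225]
```

View pics/w1.png

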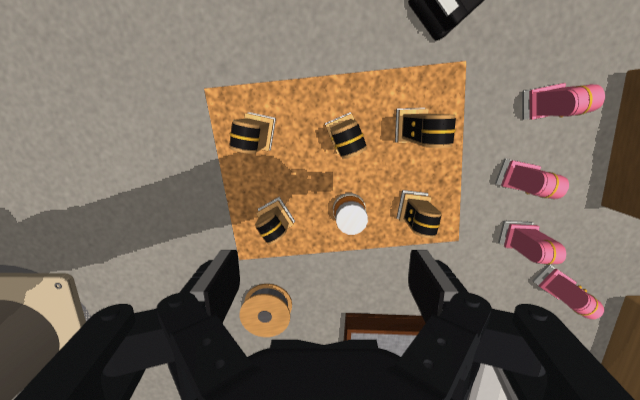

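```bash
python3 - <<'E'
from h import *
import pickle
c,cal=pickle.load(open("w1.p","rb")); save("crop2",cv2.resize(c[95:250,220:470],None,fx=3.2,fy=3.2,interpolation=cv2.INTER_CUBIC))
E
```

```text
(no output)
```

View pics/crop2.png

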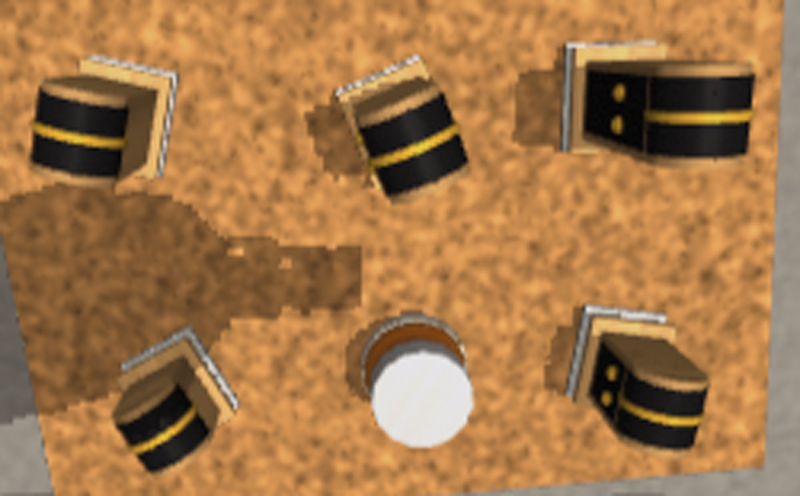

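```bash
cat > m1.py <<'E'
from h import *
import pickle
c,cal=pickle.load(open("w1.p","rb"))
# corner, end of top(+y) edge, end of side edge, side sign, ring centre (crop px)
S=dict(A=((177,73),(90,57),(163,175),1,(80,136)),B=((337,95),(420,58),(375,185),-1,(408,147)),C=((567,43),(660,43),(562,150),-1,(700,117)),
D=((586,308),(665,318),(572,395),-1,(662,413)),E=((190,330),(122,367),(237,408),1,(163,436)))
px=lambda p:(220+p[0]/3.2,95+p[1]/3.2)
for k,(co,te,se,sg,rc) in S.items():
    P,T,Q=[onz(cal,*px(p),7)[:2] for p in(co,te,se)]
    ax=(P-T)*sg; ay=P-Q
    y1=np.arctan2(ax[1],ax[0]); y2=np.arctan2(-ay[0],ay[1]); yaw=(y1*34+y2*40)/74
    u=np.array([np.cos(yaw),np.sin(yaw)]); v=np.array([-u[1],u[0]])
    C=P-sg*17*u-20*v
    o,d=ray(cal,*px(rc)); s=((C-o[:2])@d[:2])/(d[:2]@d[:2]); z=o[2]+s*d[2]
    print(k,"edges",np.linalg.norm(ax).round(),np.linalg.norm(ay).round(),"yaw",np.degrees([y1,y2,yaw]).round(1),"C",C.round(1),"top h",round(z-5,1),"miss",np.abs(np.cross(d[:2],C-o[:2])/np.linalg.norm(d[:2])).round(1))
E
python3 m1.py 2>/dev/null
```

```text
A edges 33.0 39.0 yaw [ -9.9 -10.5 -10.2] C [392.2 305.4] top h 72.0 miss 0.6
B edges 34.0 38.0 yaw [23.7 23.9 23.8] C [497.  302.8] top h 69.8 miss 1.7
C edges 35.0 40.0 yaw [0.3 1.7 1.1] C [577.4 314. ] top h 95.6 miss 0.7
D edges 33.0 38.0 yaw [-7.1 -4.  -5.4] C [591.  208.5] top h 60.1 miss 1.5
E edges 33.0 39.0 yaw [29.3 28.3 28.7] C [408.  194.1] top h 50.6 miss 1.4
```

```bash
python3 - <<'E'
from h import *
import pickle
w=pickle.load(open("w1.p","rb"))[1];t=pickle.load(open("top.p","rb"))[1];s=pickle.load(open("scene.p","rb"))[1]
for k,(x,y,hs) in dict(A=(392,305,(84,96)),B=(497,303,(84,96)),C=(577,314,(96,108)),D=(591,208.5,(60,72)),E=(408,194,(60,72))).items():
  for h in hs:
    P=(x,y,5+h); a=(proj(w,P)-[220,95])*3.2; b=(proj(t,P)-[190,182])*3.75; q=(proj(s,P)-[360,195])*2.8+[0,300]
    print(k,h,a.round(),b.round(),q.round())
E
```

```text
A 84 [ 68. 139.] [ 56. 294.] [238. 369.]
A 96 [ 57. 143.] [ 52. 294.] [241. 364.]
B 84 [416. 148.] [ 65. 173.] [199. 439.]
B 96 [420. 152.] [ 62. 172.] [202. 435.]
C 96 [700. 115.] [55. 81.] [182. 499.]
C 108 [717. 118.] [51. 79.] [185. 495.]
D 60 [665. 410.] [183.  73.] [ 79. 472.]
D 72 [677. 423.] [180.  71.] [ 81. 467.]
E 60 [155. 445.] [189. 278.] [138. 344.]
E 72 [148. 459.] [187. 278.] [140. 339.]
```

Emit:
move_arm --targets "0.3 -2.1 -2.1 0 0 0 0;0.3 -2.1 -2.1 0 0 0 0;0.3 -2.2 -2 0 0 0 0;0.3 0 0 0 0 0 -7;0.3 0 0 0 0 0 -7"

```text
clock: 2.7
eef_pos: [407.3, 192.2, 231.4]
tool_rot: [-3.141, -0.0, 1.824]
force: [0.4, 0.9, 1.0]
width: 55.3
gripper_force: 0.0
```

Emit:
move_arm --targets "0.3 0 0 2 0 0 -7;0.3 0 0 3 0 0 -7;0.3 0 0 3 0 0 -0.7;0.3 0 0 3 0 0 0;0.3 0 0 2 0 0 0"

```text
clock: 3.12
eef_pos: [407.8, 193.1, 99.1]
tool_rot: [-3.14, -0.001, 2.076]
force: [-0.2, -0.8, 0.2]
width: 55.5
gripper_force: 0.0
```

```bash
python3 - <<'E'
from h import *
import pickle
c,cal=get("wrist"); pickle.dump((c,cal),open("w2.p","wb")); save("w2",c)
s=read_state();print(s["clock"],s["eef_pos"],s["tool_rot"],s["width"])
E
```

```text
3.1667 [406.29129153 192.27527979  96.8347749 ] [-3.13499806e+00 -8.93520232e-04  2.07574140e+00] 55.563750787977504
```

View pics/w2.png

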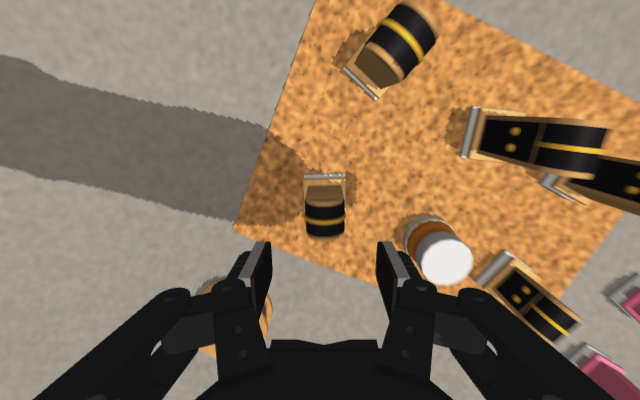

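Emit:
move_arm --targets "0.3 0 0 3 0 0 0;0.3 0 0 3 0 0 0;0.3 0 0 1.4 0 0 0;0.3 0 0 0 0 0 0;-1 0 0 0 0 0 0"

```text
clock: 3.58
eef_pos: [407.9, 192.9, 33.5]
tool_rot: [-3.138, -0.002, 2.074]
force: [0.6, 0.6, -0.1]
width: 44.8
gripper_force: 0.0
```

Emit:
move_arm --targets "-1 0 0 0 0 0 0;-1 0 0 0 0 0 0;-1 0 0 0 0 0 0;-1 0 0 0 0 0 0;-1 0 0 0 0 0 0"

```text
clock: 4.0
eef_pos: [408.7, 192.6, 34.7]
tool_rot: [-3.141, -0.003, 2.073]
force: [0.3, 1.5, 7.3]
width: 24.7
gripper_force: 59.9
```

```bash
python3 - <<'E'
from h import *
import pickle
w=pickle.load(open("w2.p","rb"))[1]
for k,(x,y) in dict(A=(392,305),B=(497,303),C=(577,314),D=(591,208)).items():
  for h in (60,72,84,96,108): print(k,h,proj(w,(x,y,5+h)).round(),end=" ")
  print()
E
```

```text
A 60 [395.  49.] A 72 [400.  45.] A 84 [407.  39.] A 96 [414.  33.] A 108 [423.  26.] 
B 60 [539. 146.] B 72 [554. 148.] B 84 [572. 151.] B 96 [592. 155.] B 108 [615. 159.] 
C 60 [648. 192.] C 72 [670. 198.] C 84 [694. 204.] C 96 [723. 212.] C 108 [756. 220.] 
D 60 [550. 323.] D 72 [563. 335.] D 84 [578. 349.] D 96 [594. 364.] D 108 [612. 382.]
```

Emit:
move_arm --targets "0.1 0 0 0 0 0 0;0.1 0 0 0 0 0 0;0.1 0 0 0.4 0 0 0;0.1 0 0 0.6 0 0 0;0.1 0 0 0 0 0 0"

```text
clock: 4.42
eef_pos: [407.5, 191.6, 22.9]
tool_rot: [-3.137, -0.002, 2.072]
force: [-0.4, -0.0, 0.7]
width: 47.5
gripper_force: 0.0
```

Emit:
move_arm --targets "-1 0 0 0 0 0 0;-1 0 0 0 0 0 0;-1 0 0 0 0 0 0;-1 0 0 0 0 0 0;-1 0 0 0 0 0 0"

```text
clock: 4.83
eef_pos: [407.8, 191.7, 23.7]
tool_rot: [-3.139, -0.003, 2.072]
force: [-0.5, 0.8, 4.5]
width: 25.2
gripper_force: 59.2
```

Emit:
move_arm --targets "-1 0 0 -2.5 0 0 0;-1 0 0 -2.5 0 0 0;-1 0 0 -2.5 0 0 0;-1 0 0 -2.5 0 0 0;-1 0 0 -2.5 0 0 0"

```text
clock: 5.25
eef_pos: [407.8, 191.3, 149.4]
tool_rot: [-3.137, -0.002, 2.072]
force: [0.4, -0.2, -0.5]
width: 25.1
gripper_force: 59.1
```

Emit:
move_arm --targets "-1 0 0 -2.5 0 0 6.02;-1 0 0 0 0 0 6.02;-1 0 0 0 0 0 6.02;-1 0 0 0 0 0 6.02;-1 0 0 0 0 0 6.02"

```text
clock: 5.67
eef_pos: [408.0, 191.7, 173.5]
tool_rot: [-3.137, -0.001, 1.542]
force: [0.3, 0.0, -0.1]
width: 25.1
gripper_force: 59.2
```

Emit:
move_arm --targets "-1 -3.4 1.3 0 0 0 0;-1 -3.4 1.3 0 0 0 0;-1 -3.4 1.3 0 0 0 0;-1 -3.4 1.3 0 0 0 0;-1 -3.4 1.3 0 0 0 0"

```text
clock: 6.08
eef_pos: [469.2, 18.7, 172.8]
tool_rot: [-3.137, -0.0, 1.548]
force: [0.8, 0.3, -1.5]
width: 25.4
gripper_force: 59.2
```

Emit:
move_arm --targets "-1 -3.4 1.3 0 0 0 0;-1 -3.4 1.3 0 0 0 0;-1 -3.4 1.3 0 0 0 0;-1 -3.4 1.3 0 0 0 0;-1 -3.4 1.3 0 0 0 0"

```text
clock: 6.5
eef_pos: [530.1, -153.0, 172.4]
tool_rot: [-3.136, -0.001, 1.547]
force: [0.2, 0.1, -1.9]
width: 24.8
gripper_force: 59.2
```

Emit:
move_arm --targets "-1 -3.4 1.3 0 0 0 0;-1 -3.4 1.3 0 0 0 0;-1 -3 1.2 0 0 0 0;-1 0 0 0 0 0 0;-1 0 0 0 0 0 0"

```text
clock: 6.92
eef_pos: [565.0, -252.7, 171.9]
tool_rot: [-3.136, 0.001, 1.543]
force: [0.1, 0.4, -0.9]
width: 25.3
gripper_force: 59.3
```

```bash
python3 - <<'E'
from h import *
import pickle
c,cal=get("wrist"); pickle.dump((c,cal),open("w3.p","wb")); save("w3",c)
s=read_state();print(s["clock"],s["eef_pos"],s["tool_rot"],s["width"],s["force"])
E
```

```text
6.9667 [ 565.0027269  -250.30463922  171.7086551 ] [-3.13574045e+00 -1.40029909e-03  1.54543054e+00] 25.12124189378814 [ 0.39407432  2.08456144 -1.5498258 ]
```

View pics/w3.png

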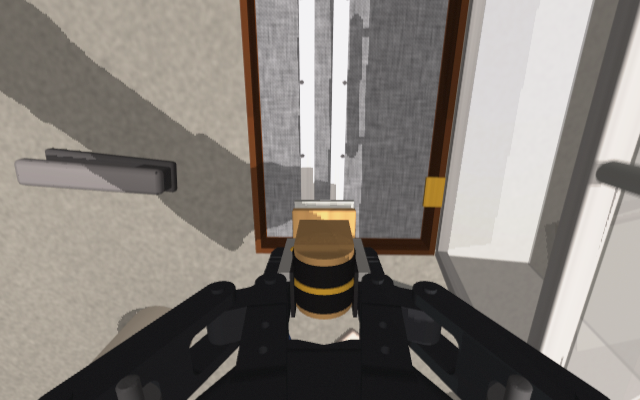

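```bash
python3 - <<'E'
from h import *
import pickle
c,cal=pickle.load(open("w3.p","rb")); g=cv2.cvtColor(c,cv2.COLOR_RGB2GRAY).astype(int)
for v in (5,30,60,100,130,180):
    b=np.where(g[v,280:370]>225)[0]+280
    runs=np.split(b,np.where(np.diff(b)>3)[0]+1); runs=[(r[0],r[-1]+1) for r in runs if len(r)>5]
    print(v,runs,[np.round(onz(cal,u,v,17.5)[:2],1).tolist() for r in runs for u in r])
print([onz(cal,*p,36).round(1) for p in((257,254),(242,5),(437,254),(468,5))])
E
```

```text
5 [(np.int64(299), np.int64(314)), (np.int64(334), np.int64(349))] [[548.2, -89.3], [561.5, -89.7], [579.3, -90.1], [592.6, -90.5]]
30 [(np.int64(299), np.int64(314)), (np.int64(334), np.int64(348))] [[547.2, -109.0], [560.8, -109.4], [579.0, -109.9], [591.7, -110.2]]
60 [(np.int64(300), np.int64(314)), (np.int64(333), np.int64(348))] [[546.9, -133.9], [559.9, -134.2], [577.6, -134.7], [591.6, -135.1]]
100 [(np.int64(300), np.int64(314)), (np.int64(332), np.int64(346))] [[545.1, -169.2], [558.6, -169.6], [576.1, -170.0], [589.6, -170.4]]
130 [(np.int64(301), np.int64(314)), (np.int64(332), np.int64(345))] [[544.6, -197.6], [557.6, -197.9], [575.6, -198.4], [588.5, -198.7]]
180 [(np.int64(331), np.int64(344))] [[573.6, -249.6], [587.2, -249.9]]
[array([ 492.8, -324.3,   36. ]), array([502. , -93.5,  36. ]), array([ 684.6, -328.8,   36. ]), array([690. , -98.7,  36. ])]
```

Emit:
move_arm --targets "-1 3.26 0 0 0 0 0.45;-1 3.26 0 0 0 0 0;-1 3.26 0 0 0 0 0;-1 3.26 0 0 0 0 0;-1 3.26 0 0 0 0 0"

```text
clock: 7.38
eef_pos: [569.7, -83.4, 172.2]
tool_rot: [-3.136, -0.002, 1.541]
force: [0.5, 0.4, -0.5]
width: 25.2
gripper_force: 59.3
```

Emit:
move_arm --targets "-1 3.26 0 0 0 0 0;-1 3.26 0 0 0 0 0;-1 0 0 2.5 0 0 0;-1 0 0 2.5 0 0 0;-1 0 0 2.5 0 0 0"

```text
clock: 7.8
eef_pos: [571.8, -18.3, 96.9]
tool_rot: [-3.137, -0.002, 1.544]
force: [0.2, -0.4, -1.8]
width: 25.0
gripper_force: 59.5
```

Emit:
move_arm --targets "-1 0 0 2.5 0 0 0;-1 0 0 2 0 0 0;-1 0 0 1 0 0 0;-1 0 0 0 0 0 0;-1 0 0 0 0 0 0"

```text
clock: 8.22
eef_pos: [572.0, -21.2, 42.8]
tool_rot: [-3.137, -0.001, 1.54]
force: [-0.7, -1.1, 0.1]
width: 25.2
gripper_force: 59.5
```

Emit:
move_arm --targets "-1 0 0 0.8 0 0 0;-1 0 0 0.7 0 0 0;-1 0 0.05 0 0 0 0.15;-1 0 0 0 0 0 0;-1 0 0 0 0 0 0"

```text
clock: 8.63
eef_pos: [573.0, -22.2, 27.8]
tool_rot: [-3.138, -0.0, 1.536]
force: [-0.5, 0.6, -2.6]
width: 25.6
gripper_force: 59.5
```

```bash
python3 - <<'E'
from h import *
import pickle
s=read_state();print(s["clock"],s["eef_pos"],s["tool_rot"],s["force"])
a,_=get("scene"); b,_=get("wrist")
save("p4",np.hstack([cv2.resize(a[140:290,200:400],(480,360),interpolation=cv2.INTER_CUBIC),cv2.resize(b[60:360,180:460],(320,343))[:343].repeat(1,0) if 0 else cv2.copyMakeBorder(cv2.resize(b[60:360,180:460],(320,343)),0,17,0,0,0)]))
E
```

```text
8.6333 [573.01161306 -22.16162648  27.81756521] [-3.13798531e+00 -3.81184146e-04  1.53637197e+00] [-0.46292784  0.58047282 -2.56814164]
```

View pics/p4.png

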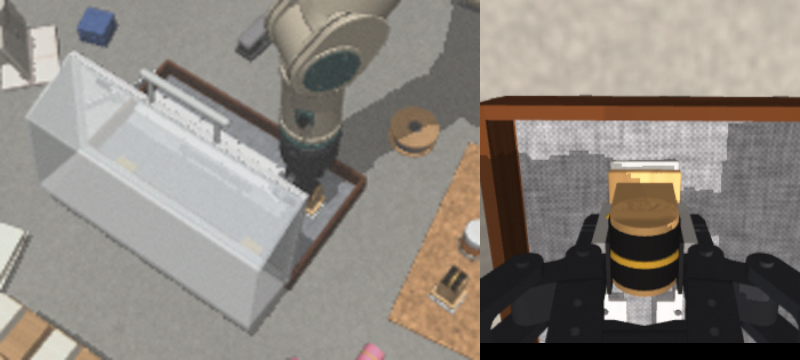

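Emit:
move_arm --targets "-1 -1.2 0 0 0 0 0;-1 -1.2 0 0 0 0 0;-1 -1.2 0 0 0 0 0;-1 -1.2 0 0 0 0 0;-1 0 0 0 0 0 0"

```text
clock: 9.15
eef_pos: [570.9, -75.5, 28.0]
tool_rot: [-3.139, 0.003, 1.531]
force: [0.1, -1.1, -1.7]
width: 25.2
gripper_force: 59.5
```

Emit:
move_arm --targets "-1 -1.2 0 0 0 0 0;-1 -1.2 0 0 0 0 0;-1 -1.2 0 0 0 0 0;-1 -1.2 0 0 0 0 0;-1 0 0 0 0 0 0"

```text
clock: 9.57
eef_pos: [569.2, -122.7, 27.9]
tool_rot: [-3.138, 0.003, 1.532]
force: [-0.8, -0.1, -0.5]
width: 25.1
gripper_force: 59.5
```

Emit:
move_arm --targets "-1 -2.5 0 0 0 0 0;-1 -2.5 0 0 0 0 0;-1 -2.5 0 0 0 0 0;-1 -2.5 0 0 0 0 0;-1 -2.5 0 0 0 0 0"

```text
clock: 9.98
eef_pos: [564.6, -243.3, 27.2]
tool_rot: [-3.136, -0.002, 1.537]
force: [-0.4, 0.9, -0.6]
width: 25.2
gripper_force: 59.4
```

Emit:
move_arm --targets "-1 -2 0 0 0 0 0;-1 -1 0 0 0 0 0;-1 -0.7 0 0 0 0 0;-1 -0.7 0 0 0 0 0;-1 0 0 0 0 0 0"

```text
clock: 10.4
eef_pos: [562.9, -287.1, 27.1]
tool_rot: [-3.136, -0.001, 1.536]
force: [-2.1, -0.7, -1.2]
width: 25.0
gripper_force: 59.4
```

Emit:
move_arm --targets "-1 -0.4 0 0 0 0 0;-1 -0.4 0 0 0 0 0;-1 -0.4 0 0 0 0 0;-1 0 0 0 0 0 0;-1 0 0 0 0 0 0"

```text
clock: 10.82
eef_pos: [562.4, -299.0, 27.2]
tool_rot: [-3.136, -0.0, 1.536]
force: [-4.8, 0.6, -2.6]
width: 24.8
gripper_force: 59.3
```

Emit:
move_arm --targets "-1 -0.3 0 0 0 0 0;-1 -0.3 0 0 0 0 0;-1 0 0 0 0 0 0;-1 -0.2 0 0 0 0 0;-1 0 0 0 0 0 0"

```text
clock: 11.23
eef_pos: [562.5, -299.6, 27.0]
tool_rot: [-3.134, -0.013, 1.539]
force: [-6.4, 12.0, 5.7]
width: 25.4
gripper_force: 60.4
```

Emit:
move_arm --targets "-1 0.5 0 0 0 0 0;0.3 0 0 0 0 0 0;0.3 0 0 0 0 0 0;0.3 0 0 0 0 0 0;0.3 0 0 -1 0 0 0"

```text
clock: 11.65
eef_pos: [563.3, -302.0, 36.7]
tool_rot: [-3.137, -0.0, 1.536]
force: [-0.1, -0.6, -0.4]
width: 55.6
gripper_force: 0.0
```

Emit:
move_arm --targets "0.3 0 0 -2.6 0 0 0;0.3 0 0 -2.6 0 0 0;0.3 0 0 -2.6 0 0 0;0.3 0 0 -2.6 0 0 0;0.3 0 0 -2.6 0 0 0"

```text
clock: 12.07
eef_pos: [564.2, -302.7, 169.9]
tool_rot: [-3.139, 0.001, 1.536]
force: [0.1, -0.4, -0.4]
width: 55.7
gripper_force: 0.0
```

Emit:
move_arm --targets "0.3 3.6 0.1 0 0 0 0.7;0.3 3.6 0.1 0 0 0 0.7;0.3 3.6 0.1 0 0 0 0.7;0.3 3.6 0.1 0 0 0 0.7;0.3 3.6 0.1 0 0 0 0.7"

```text
clock: 12.48
eef_pos: [579.9, -121.6, 168.8]
tool_rot: [-3.14, -0.0, 1.474]
force: [-0.8, -0.6, -0.0]
width: 55.6
gripper_force: 0.0
```

Emit:
move_arm --targets "0.3 3.6 0 0 0 0 0;0.3 3.6 0.1 0 0 0 0;0.3 3.6 0.1 0 0 0 0;0.3 3.6 0.1 0 0 0 0;0.3 3.6 0.1 0 0 0 0"

```text
clock: 12.9
eef_pos: [601.4, 57.7, 168.8]
tool_rot: [-3.14, -0.001, 1.475]
force: [0.6, -0.3, -0.7]
width: 55.6
gripper_force: 0.0
```

Emit:
move_arm --targets "0.3 3.6 0.1 0 0 0 0;0.3 3.6 0.1 0 0 0 0;0.3 3.6 0.1 0 0 0 0;0.3 0 0 0 0 0 0;0.3 0 0 0 0 0 0"

```text
clock: 13.32
eef_pos: [614.1, 166.8, 168.0]
tool_rot: [-3.139, -0.002, 1.481]
force: [0.5, -1.1, 0.2]
width: 55.4
gripper_force: 0.0
```

```bash
python3 - <<'E'
from h import *
import pickle
c,cal=get("wrist"); pickle.dump((c,cal),open("w5.p","wb")); t=get("top"); s5=get("scene"); pickle.dump((t,s5),open("ts5.p","wb"))
s=read_state();print(s["clock"],s["eef_pos"],s["tool_rot"],s["width"],s["force"])
save("p5",np.hstack([c[:,120:520],t[0][130:330,185:385].repeat(2,0).repeat(2,1)]))
E
```

```text
13.4667 [614.14985401 161.35452209 168.27536815] [-3.13878496e+00  7.70477313e-04  1.47300349e+00] 55.9367928148057 [ 0.05621192  0.81822377 -0.67731269]
```

View pics/p5.png

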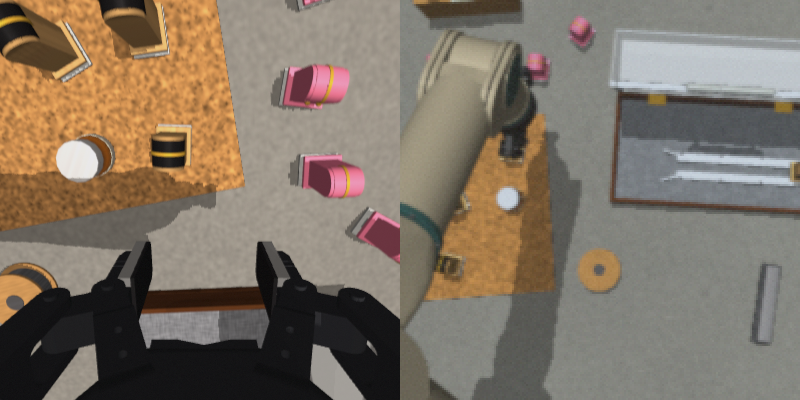

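```bash
cat >> h.py <<'E'
def delta(x,y,yaw=None):
    s=read_state(); p=s["eef_pos"]; Rt=R.from_euler("xyz",s["tool_rot"]).as_matrix()
    d=Rt[:2,:2].T@(np.array([x,y])-p[:2]); print("tool dx,dy cm",(d/10).round(2),"z",p[2].round(1),"turn deg(tool)",None if yaw is None else np.round(-(yaw-np.degrees(s["tool_rot"][2])),2))
E
python3 - <<'E'
from h import *
import pickle
c,cal=pickle.load(open("w5.p","rb")); print(onz(cal,311.5,125.5,8), proj(cal,(609.8,226.8,7)))
delta(591,208.5,84.6)
E
```

```text
[608.281214   226.63776397   8.        ] [313.01335893 125.14704753]
tool dx,dy cm [ 4.47 -2.76] z 168.3 turn deg(tool) -0.2
```

Emit:
move_arm --targets "0.3 2.2 -1.4 0 0 0 0;0.3 2.2 -1.4 0 0 0 0;0.3 0 0 2.5 0 0 0;0.3 0 0 2.5 0 0 0;0.3 0 0 2.5 0 0 0"

```text
clock: 13.88
eef_pos: [590.4, 208.6, 92.8]
tool_rot: [-3.14, -0.001, 1.473]
force: [0.1, -0.2, -1.3]
width: 55.2
gripper_force: 0.0
```

Emit:
move_arm --targets "0.3 0 0 2.5 0 0 0;0.3 0 0 1.5 0 0 0;0.3 0 0 1 0 0 0;0.3 0 0 0 0 0 0;0.3 0 0 0 0 0 0"

```text
clock: 14.3
eef_pos: [590.1, 208.7, 43.1]
tool_rot: [-3.138, 0.0, 1.474]
force: [-0.5, 0.1, -0.5]
width: 55.4
gripper_force: 0.0
```

Emit:
move_arm --targets "0.3 0 0 1.2 0 0 0;0.3 0 0 0 0 0 0;-1 0 0 0 0 0 0;-1 0 0 0 0 0 0;-1 0 0 0 0 0 0"

```text
clock: 14.72
eef_pos: [589.8, 210.1, 31.2]
tool_rot: [-3.138, -0.001, 1.476]
force: [-0.1, 0.3, -0.9]
width: 25.4
gripper_force: 58.9
```

Emit:
move_arm --targets "-1 0 0 0 0 0 0;-1 0 0 0 0 0 0;-1 0 0 0 0 0 0;-1 0 0 0 0 0 0;-1 0 0 -1 0 0 0"

```text
clock: 15.13
eef_pos: [588.0, 209.8, 39.2]
tool_rot: [-3.134, 0.001, 1.475]
force: [-0.1, -1.0, -1.1]
width: 25.5
gripper_force: 59.0
```

Emit:
move_arm --targets "-1 0 0 -2.5 0 0 0;-1 0 0 -2.5 0 0 0;-1 0 0 -2.5 0 0 0;-1 0 0 -1.5 0 0 0;-1 0 0 0 0 0 -3.6"

```text
clock: 15.55
eef_pos: [591.9, 210.0, 134.4]
tool_rot: [3.14, -0.002, 1.539]
force: [-0.1, 0.0, -2.2]
width: 25.6
gripper_force: 59.2
```

Emit:
move_arm --targets "-1 -3.3 -0.14 0 0 0 0;-1 -3.3 -0.14 0 0 0 0;-1 -3.3 -0.14 0 0 0 0;-1 -3.3 -0.14 0 0 0 0;-1 -3.3 -0.14 0 0 0 0"

```text
clock: 15.97
eef_pos: [576.7, 43.8, 130.7]
tool_rot: [-3.137, -0.0, 1.538]
force: [0.6, -0.8, -1.5]
width: 25.7
gripper_force: 59.2
```

Emit:
move_arm --targets "-1 -3.3 -0.14 0 0 0 0;-1 -3.3 -0.14 0 0 0 0;-1 0 0 0 0 0 0;-1 0 0 0 0 0 0;-1 0 0 0 0 0 0"

```text
clock: 16.38
eef_pos: [572.3, -20.1, 130.5]
tool_rot: [-3.137, -0.001, 1.538]
force: [0.1, 0.8, -2.1]
width: 25.4
gripper_force: 59.1
```

```bash
python3 - <<'E'
from h import *
delta(572.4,-22,88.1); s=read_state(); print(s["tool_rot"],s["width"])
E
```

```text
tool dx,dy cm [-0.19  0.02] z 130.5 turn deg(tool) 0.02
[-3.13680285e+00 -1.41398643e-03  1.53792761e+00] 25.41525180164069
```

Emit:
move_arm --targets "-1 0 0 2.5 0 0 0;-1 0 0 2.5 0 0 0;-1 0 0 2.5 0 0 0;-1 0 0 1.3 0 0 0;-1 0 0 0 0 0 0"

```text
clock: 16.8
eef_pos: [570.0, -18.4, 39.8]
tool_rot: [-3.132, -0.002, 1.541]
force: [-0.7, -0.1, -1.8]
width: 25.5
gripper_force: 59.1
```

Emit:
move_arm --targets "-1 0 0 0.4 0 0 0;-1 0 0 0.3 0 0 0;-1 0 0 0 0 0 0;-1 0 0 0 0 0 0;-1 0 0 0 0 0 0"

```text
clock: 17.22
eef_pos: [572.7, -20.6, 36.4]
tool_rot: [-3.139, -0.001, 1.538]
force: [0.7, 0.4, -0.6]
width: 25.5
gripper_force: 59.1
```

Emit:
move_arm --targets "-1 -1.2 0 0.13 0 0 0;-1 -1.2 0 0 0 0 0;-1 -1.2 0 0 0 0 0;-1 -1.2 0 0 0 0 0;-1 0 0 0 0 0 0"

```text
clock: 17.63
eef_pos: [570.4, -74.1, 34.7]
tool_rot: [-3.139, 0.003, 1.533]
force: [0.0, -0.5, -0.9]
width: 25.0
gripper_force: 59.1
```

Emit:
move_arm --targets "-1 -1.2 0 0 0 0 0;-1 -1.2 0 0 0 0 0;-1 -1.2 0 0 0 0 0;-1 -1.2 0 0 0 0 0;-1 0 0 0 0 0 0"

```text
clock: 18.05
eef_pos: [568.7, -121.4, 34.5]
tool_rot: [-3.138, 0.003, 1.534]
force: [-0.0, -0.0, -1.5]
width: 25.2
gripper_force: 59.2
```

Emit:
move_arm --targets "-1 -2.4 0 0 0 0 0;-1 -2.4 0 0 0 0 0;-1 -2.4 0 0 0 0 0;-1 -2.4 0 0 0 0 0;-1 -2 0 0 0 0 0"

```text
clock: 18.47
eef_pos: [564.8, -234.1, 34.2]
tool_rot: [-3.137, -0.0, 1.538]
force: [-0.0, -0.3, -1.1]
width: 25.2
gripper_force: 59.3
```

Emit:
move_arm --targets "-1 -0.6 0 0 0 0 0;-1 -0.6 0 0 0 0 0;-1 -0.6 0 0 0 0 0;-1 -0.5 0 0 0 0 0;-1 0 0 0 0 0 0"

```text
clock: 18.88
eef_pos: [564.2, -253.5, 34.2]
tool_rot: [-3.136, -0.003, 1.54]
force: [-2.6, 1.3, 4.6]
width: 25.2
gripper_force: 59.8
```

Emit:
move_arm --targets "-1 -0.3 0 0 0 0 0;-1 -0.3 0 0 0 0 0;-1 -0.3 0 0 0 0 0;-1 0 0 0 0 0 0;-1 0 0 0 0 0 0"

```text
clock: 19.3
eef_pos: [564.1, -255.1, 34.4]
tool_rot: [-3.134, -0.014, 1.543]
force: [-3.6, 13.6, 14.5]
width: 24.8
gripper_force: 61.2
```

Emit:
move_arm --targets "-1 0.4 0 0 0 0 0;0.3 0 0 0 0 0 0;0.3 0 0 0 0 0 0;0.3 0 0 0 0 0 0;0.3 0 0 -1 0 0 0"

```text
clock: 19.72
eef_pos: [563.4, -260.1, 42.8]
tool_rot: [-3.135, -0.001, 1.538]
force: [-0.4, 0.4, -1.0]
width: 55.7
gripper_force: 0.0
```

Emit:
move_arm --targets "0.3 0 0 -2.6 0 0 0;0.3 0 0 -2.6 0 0 0;0.3 0 0 -2.6 0 0 0;0.3 0 0 -2.6 0 0 4.1;0.3 0 0 -2 0 0 4.2"

```text
clock: 20.13
eef_pos: [565.4, -261.7, 171.2]
tool_rot: [-3.14, 0.001, 1.389]
force: [0.0, -0.2, -0.4]
width: 55.7
gripper_force: 0.0
```

Emit:
move_arm --targets "0.3 3.2 -1.7 0 0 0 0;0.3 3.2 -1.7 0 0 0 0;0.3 3.2 -1.7 0 0 0 0;0.3 3.2 -1.7 0 0 0 0;0.3 3.2 -1.7 0 0 0 0"

```text
clock: 20.55
eef_pos: [509.0, -87.1, 169.2]
tool_rot: [-3.139, 0.0, 1.392]
force: [0.8, 0.2, -0.2]
width: 55.5
gripper_force: 0.0
```

Emit:
move_arm --targets "0.3 3.2 -1.7 0 0 0 0;0.3 3.2 -1.7 0 0 0 0;0.3 3.2 -1.7 0 0 0 0;0.3 3.2 -1.7 0 0 0 0;0.3 3.2 -1.7 0 0 0 0"

```text
clock: 20.97
eef_pos: [453.8, 85.6, 169.5]
tool_rot: [-3.139, -0.0, 1.392]
force: [1.1, 0.2, 0.3]
width: 55.6
gripper_force: 0.0
```

Emit:
move_arm --targets "0.3 3.2 -1.7 0 0 0 0;0.3 3.2 -1.7 0 0 0 0;0.3 3.2 -1.7 0 0 0 0;0.3 3.2 -1.7 0 0 0 0;0.3 2 -1 0 0 0 0"

```text
clock: 21.38
eef_pos: [402.0, 247.7, 169.5]
tool_rot: [-3.137, -0.002, 1.397]
force: [-0.1, 0.3, 0.6]
width: 55.6
gripper_force: 0.0
```

```bash
python3 - <<'E'
from h import *
import pickle
w=get("wrist"); t=get("top"); s5=get("scene"); pickle.dump((w,t,s5),open("p6.p","wb"))
delta(392,305,79.8)
c=w[0]; a=s5[0]
for k,(x,y,yw) in dict(A=(392.2,305.4,-10.2),B=(497,302.8,23.8),C=(577.4,314,1.1)).items():
    r=R.from_euler("z",yw,degrees=True).as_matrix()
    for q in((-17,20,7),(17,20,7)): 
        p=proj(w[1],np.array([x,y,0])+r@q); print(k,p.round(1)); cv2.circle(c,tuple(int(v) for v in p.round()),1,(0,255,255),-1)
save("p6",np.hstack([c[:300],]) ); 
save("p6",np.hstack([cv2.resize(c,(520,325)),cv2.resize(a[160:290,250:362],(280,325),interpolation=cv2.INTER_CUBIC)]))
E
```

```text
tool dx,dy cm [ 5.65 -2.11] z 169.4 turn deg(tool) 0.28
A [286.5 108.9]
A [320.4 109.1]
B [381.6 106.2]
B [411.6  86.1]
C [468.7  69.3]
C [504.5  61.9]
```

View pics/p6.png

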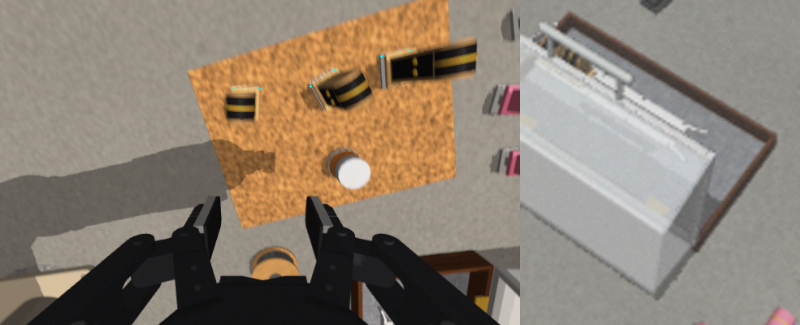

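```bash
python3 - <<'E'
from h import *
import pickle
w,_,_=pickle.load(open("p6.p","rb"))
for k,x,y in(("A",392.2,305.4),("B",497,302.8),("C",577.4,314)):
  print(k,[(h,proj(w[1],(x,y,h+5)).round().tolist()) for h in(60,72,84,96)])
c=w[0].astype(int); m=((c[...,0]>150)&(c[...,1]>0.72*c[...,0])&(c[...,2]<0.5*c[...,0])).astype(np.uint8)
n,l,st,ce=cv2.connectedComponentsWithStats(m)
for i in range(1,n):
  if st[i,4]>15: print(st[i],ce[i].round(1))
E
```

```text
A [(60, [299.0, 134.0]), (72, [298.0, 135.0]), (84, [296.0, 137.0]), (96, [295.0, 138.0])]
B [(60, [425.0, 115.0]), (72, [430.0, 115.0]), (84, [436.0, 115.0]), (96, [442.0, 116.0])]
C [(60, [526.0, 82.0]), (72, [537.0, 81.0]), (84, [549.0, 79.0]), (96, [562.0, 77.0])]
[417  27  15   5  25] [426.4  29.2]
[375  37  25   9  41] [386.3  41.5]
[543  39   5   9  35] [545.   42.8]
[456  45   8   8  44] [459.4  48.3]
[471  46   5   8  27] [472.9  49.7]
[565  50  20   5  32] [574.9  52.5]
[387  56   5   5  17] [388.8  58.1]
[496  57  17  11  93] [505.2  62.4]
[472  63   9   4  17] [476.2  64.4]
[475  66  29  44 271] [483.8  90.4]
[561  66  26  12 164] [573.9  71.7]
[271  74   9   5  16] [275.6  75.6]
[385  82  33  56 280] [400.7 108.5]
[423  83  20  18 122] [432.7  92.5]
[386  85   5  10  34] [387.8  88.8]
[232  87   7   5  19] [235.6  88.9]
[304  91   8   8  40] [307.   94.4]
[318  93   5   7  24] [320.1  95.6]
[430  98  23  20 133] [441.7 109.1]
[285 104  17   1  17] [293. 104.]
[281 106  39  43 398] [306. 121.]
[437 119  22  15 109] [448. 126.]
[492 126   5   7  26] [494.  129.1]
[283 131  25   6 116] [295.  133.1]
[282 148  26   5  92] [294.8 150. ]
[555 151   4  11  18] [556.9 154.8]
[281 163   4   6  19] [282.5 165.4]
[349 165   5   7  24] [351.  168.3]
[551 188   5   7  24] [553. 191.]
[476 193   7   6  29] [478.8 195.3]
[489 194   4   6  17] [490.3 196.5]
[548 202   5   5  22] [550.1 204. ]
[414 221   4   8  20] [415.4 225.2]
[343 227   5   6  25] [345.1 229.6]
[413 235   5   5  18] [414.9 237.4]
[ 311  304   58   41 1025] [339.5 328.7]
[586 367  15  16 163] [593.9 373. ]
```

Emit:
move_arm --targets "0.3 2.8 -1 0 0 0 0.3;0.3 2.8 -1.1 0 0 0 0;0.3 0 0 2.5 0 0 0;0.3 0 0 2.5 0 0 0;0.3 0 0 2.5 0 0 0"

```text
clock: 21.95
eef_pos: [393.7, 302.2, 94.1]
tool_rot: [-3.14, -0.001, 1.387]
force: [-0.6, 0.4, -0.3]
width: 55.5
gripper_force: 0.0
```

Emit:
move_arm --targets "0.3 0 0 2.5 0 0 0;0.3 0 0 1.5 0 0 0;0.3 0 0 0.5 0 0 0;0.3 0 0 0 0 0 0;0.3 0 0 0 0 0 0"

```text
clock: 22.37
eef_pos: [393.4, 302.0, 49.9]
tool_rot: [-3.139, -0.0, 1.386]
force: [0.4, -0.7, -0.2]
width: 55.3
gripper_force: 0.0
```

Emit:
move_arm --targets "0.3 0.3 0 0.9 0 0 0;0.3 0 0 0 0 0 0;-1 0 0 0 0 0 0;-1 0 0 0 0 0 0;-1 0 0 0 0 0 0"

```text
clock: 22.78
eef_pos: [392.8, 305.9, 40.5]
tool_rot: [-3.138, -0.0, 1.388]
force: [-0.1, 0.4, 1.3]
width: 25.5
gripper_force: 58.9
```

Emit:
move_arm --targets "-1 0 0 0 0 0 0;-1 0 0 0 0 0 0;-1 0 0 0 0 0 0;-1 0 0 0 0 0 0;-1 0 0 -1 0 0 0"

```text
clock: 23.2
eef_pos: [391.9, 305.2, 49.3]
tool_rot: [-3.136, 0.002, 1.388]
force: [0.3, 0.3, -0.3]
width: 25.0
gripper_force: 58.9
```

Emit:
move_arm --targets "-1 0 0 -2.5 0 0 0;-1 0 0 -2.5 0 0 0;-1 0 0 -2.5 0 0 0;-1 0 0 -1.5 0 0 -4.3;-1 0 0 0 0 0 -4.4"

```text
clock: 23.62
eef_pos: [394.9, 306.4, 143.3]
tool_rot: [3.141, -0.003, 1.543]
force: [0.4, 0.7, -1.3]
width: 25.5
gripper_force: 59.2
```

Emit:
move_arm --targets "-1 -2.9 1.7 0 0 0 0;-1 -2.9 1.7 0 0 0 0;-1 -2.9 1.7 0 0 0 0;-1 -2.9 1.7 0 0 0 0;-1 -2.9 1.7 0 0 0 0"

```text
clock: 24.03
eef_pos: [474.0, 156.5, 140.1]
tool_rot: [-3.137, -0.0, 1.54]
force: [1.0, 0.2, -1.0]
width: 25.3
gripper_force: 59.1
```

Emit:
move_arm --targets "-1 -2.9 1.7 0 0 0 0;-1 -2.9 1.7 0 0 0 0;-1 -2.9 1.7 0 0 0 0;-1 -2.9 1.7 0 0 0 0;-1 -2.9 1.7 0 0 0 0"

```text
clock: 24.45
eef_pos: [554.4, 8.8, 139.6]
tool_rot: [-3.137, 0.0, 1.54]
force: [0.5, 1.3, -1.0]
width: 25.2
gripper_force: 59.1
```

Emit:
move_arm --targets "-1 -2.9 1.8 0 0 0 0;-1 0 0 0 0 0 0;-1 0 0 0 0 0 0;-1 0 0 0 0 0 0;-1 0 0 0 0 0 0"

```text
clock: 24.87
eef_pos: [570.4, -17.4, 139.1]
tool_rot: [-3.136, -0.001, 1.542]
force: [0.3, -0.4, 0.3]
width: 25.3
gripper_force: 59.4
```

```bash
python3 - <<'E'
from h import *
delta(572.4,-22,88.1); s=read_state(); print(s["tool_rot"],s["width"])
E
```

```text
tool dx,dy cm [-0.45  0.21] z 139.1 turn deg(tool) 0.22
[-3.13610904e+00 -1.32282107e-03  1.54152818e+00] 25.260384915779735
```

Emit:
move_arm --targets "-1 -0.45 0.2 2.5 0 0 0.2;-1 0 0 2.5 0 0 0;-1 0 0 2.5 0 0 0;-1 0 0 1.3 0 0 0;-1 0 0 0.3 0 0 0"

```text
clock: 25.28
eef_pos: [570.4, -21.3, 45.8]
tool_rot: [-3.132, -0.001, 1.539]
force: [-0.5, 1.2, -1.8]
width: 25.5
gripper_force: 59.4
```

Emit:
move_arm --targets "-1 0 0 0.2 0 0 0;-1 0 0 0 0 0 0;-1 0 0 0 0 0 0;-1 0 0 0 0 0 0;-1 0 0 0 0 0 0"

```text
clock: 25.7
eef_pos: [573.4, -23.3, 47.2]
tool_rot: [-3.139, -0.0, 1.537]
force: [-0.7, -0.2, -1.3]
width: 25.3
gripper_force: 59.4
```

Emit:
move_arm --targets "-1 -1.2 -0.05 0.28 0 0 0;-1 -1.2 0 0 0 0 0;-1 -1.2 0 0 0 0 0;-1 -1.2 0 0 0 0 0;-1 0 0 0 0 0 0"

```text
clock: 26.12
eef_pos: [570.2, -77.0, 43.8]
tool_rot: [-3.138, 0.003, 1.531]
force: [-0.9, -0.8, -0.7]
width: 25.1
gripper_force: 59.3
```

Emit:
move_arm --targets "-1 -1.2 0 0 0 0 0;-1 -1.2 0 0 0 0 0;-1 -1.2 0 0 0 0 0;-1 -1.2 0 0 0 0 0;-1 0 0 0 0 0 0"

```text
clock: 26.53
eef_pos: [568.6, -124.1, 43.7]
tool_rot: [-3.138, 0.003, 1.532]
force: [0.3, -0.6, 0.1]
width: 25.3
gripper_force: 59.3
```

Emit:
move_arm --targets "-1 -2 0 0 0 0 0;-1 -2 0 0 0 0 0;-1 -2 0 0 0 0 0;-1 -1.5 0 0 0 0 0;-1 0 0 0 0 0 0"

```text
clock: 26.95
eef_pos: [565.7, -199.3, 43.7]
tool_rot: [-3.138, 0.004, 1.532]
force: [-1.4, -1.6, -1.4]
width: 25.4
gripper_force: 59.3
```

Emit:
move_arm --targets "-1 -0.4 0 0 0 0 0;-1 -0.4 0 0 0 0 0;-1 -0.4 0 0 0 0 0;-1 0 0 0 0 0 0;-1 0 0 0 0 0 0"

```text
clock: 27.37
eef_pos: [566.2, -204.5, 43.6]
tool_rot: [-3.137, -0.002, 1.538]
force: [-0.2, 1.3, 5.8]
width: 25.3
gripper_force: 60.1
```

Emit:
move_arm --targets "-1 -0.4 0 0 0 0 0;-1 -0.4 0 0 0 0 0;-1 -0.3 0 0 0 0 0;-1 0 0 0 0 0 0;-1 0 0 0 0 0 0"

```text
clock: 27.78
eef_pos: [565.9, -214.5, 43.6]
tool_rot: [-3.137, -0.004, 1.538]
force: [-1.5, 3.3, 7.3]
width: 25.4
gripper_force: 60.4
```

Emit:
move_arm --targets "-1 -0.3 0 0 0 0 0;-1 -0.3 0 0 0 0 0;-1 -0.3 0 0 0 0 0;-1 0 0 0 0 0 0;-1 0 0 0 0 0 0"

```text
clock: 28.2
eef_pos: [565.7, -217.1, 43.9]
tool_rot: [-3.135, -0.013, 1.541]
force: [-3.0, 13.9, 16.0]
width: 25.3
gripper_force: 61.8
```

Emit:
move_arm --targets "-1 0.4 0 0 0 0 0;0.3 0 0 0 0 0 0;0.3 0 0 0 0 0 0;0.3 0 0 0 0 0 0;0.3 0 0 -1 0 0 0"

```text
clock: 28.62
eef_pos: [564.0, -222.0, 51.8]
tool_rot: [-3.134, -0.001, 1.536]
force: [0.1, -0.2, -0.4]
width: 55.4
gripper_force: 0.0
```

Emit:
move_arm --targets "0.3 0 0 -2.6 0 0 0;0.3 0 0 -2.6 0 0 0;0.3 0 0 -2.6 0 0 0;0.3 0 0 -2.6 0 0 0;0.3 0 0 -1.5 0 0 0"

```text
clock: 29.03
eef_pos: [566.8, -223.8, 175.8]
tool_rot: [-3.141, 0.002, 1.535]
force: [1.0, 0.3, -0.4]
width: 55.1
gripper_force: 0.0
```

Emit:
move_arm --targets "0.3 3.6 -0.6 0 0 0 0;0.3 3.6 -0.6 0 0 0 0;0.3 3.6 -0.6 0 0 0 0;0.3 3.6 -0.6 0 0 0 0;0.3 3.6 -0.6 0 0 0 0"

```text
clock: 29.45
eef_pos: [541.7, -40.5, 173.2]
tool_rot: [-3.138, -0.0, 1.535]
force: [0.6, 0.8, -0.2]
width: 55.7
gripper_force: 0.0
```

Emit:
move_arm --targets "0.3 3.6 -0.6 0 0 0 0;0.3 3.6 -0.6 0 0 0 0;0.3 3.6 -0.6 0 0 0 0;0.3 3.6 -0.6 0 0 0 0;0.3 3.6 -0.6 0 0 0 0"

```text
clock: 29.87
eef_pos: [518.1, 140.7, 173.4]
tool_rot: [-3.138, -0.0, 1.535]
force: [0.9, -0.1, 0.0]
width: 55.5
gripper_force: 0.0
```

Emit:
move_arm --targets "0.3 3.6 -0.6 0 0 0 0;0.3 3.6 -0.6 0 0 0 0;0.3 2 -0.6 0 0 0 0;0.3 0 0 0 0 0 0;0.3 0 0 0 0 0 0"

```text
clock: 30.28
eef_pos: [503.2, 233.1, 173.1]
tool_rot: [-3.138, -0.0, 1.539]
force: [0.1, -0.0, -0.3]
width: 55.7
gripper_force: 0.0
```

```bash
python3 - <<'E'
from h import *
import pickle
w=get("wrist"); pickle.dump(w,open("w7.p","wb")); delta(497,302.8,113.8)
c=w[0]
for k,(x,y,yw) in dict(B=(497,302.8,23.8),C=(577.4,314,1.1)).items():
    r=R.from_euler("z",yw,degrees=True).as_matrix()
    for q in((-17,20,7),(17,20,7)): 
        p=proj(w[1],np.array([x,y,0])+r@q); print(k,p.round(1)); cv2.circle(c,tuple(int(v) for v in p.round()),1,(0,255,255),-1)
save("p7",np.hstack([cv2.resize(c,(480,300)),cv2.resize(c[40:240,260:480],(330,300))[:,:320]]))
E
```

```text
tool dx,dy cm [ 7.12 -0.92] z 173.2 turn deg(tool) -25.77
B [290.8 103.3]
B [321.1  87.8]
C [377.1  79.8]
C [411.7  78. ]
```

View pics/p7.png

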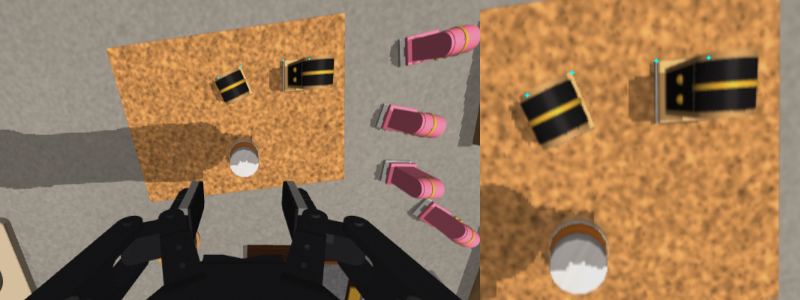

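Emit:
move_arm --targets "0.3 3.5 -0.4 0 0 0 0;0.3 3.6 -0.5 0 0 0 0;0.3 0 0 0 0 0 -6.5;0.3 0 0 0 0 0 -6.5;0.3 0 0 0 0 0 -6.5"

```text
clock: 30.75
eef_pos: [497.8, 301.6, 173.2]
tool_rot: [-3.138, -0.0, 1.88]
force: [1.2, -0.5, 0.9]
width: 55.6
gripper_force: 0.0
```

Emit:
move_arm --targets "0.3 0 0 1 0 0 -6.3;0.3 0 0 2.5 0 0 0;0.3 0 0 2.5 0 0 0;0.3 0 0 2.5 0 0 0;0.3 0 0 2 0 0 0"

```text
clock: 31.17
eef_pos: [497.3, 300.5, 66.9]
tool_rot: [-3.137, -0.001, 1.983]
force: [-0.4, 0.1, 0.6]
width: 55.4
gripper_force: 0.0
```

Emit:
move_arm --targets "0.3 0 0 0.5 0 0 0;0.3 0 0 0.5 0 0 0;0.3 0 0 0 0 0 0;0.3 0 0 0 0 0 0;0.3 0 0 0 0 0 0"

```text
clock: 31.58
eef_pos: [497.5, 303.5, 59.2]
tool_rot: [-3.14, -0.002, 1.986]
force: [-0.7, 0.4, 0.6]
width: 55.4
gripper_force: 0.0
```

```bash
python3 - <<'E'
from h import *
delta(497,302.8,113.8)
E
```

```text
tool dx,dy cm [-0.04 -0.07] z 59.2 turn deg(tool) 0.01
```

Emit:
move_arm --targets "0.3 0 0 0.8 0 0 0;0.3 0 0 0 0 0 0;-1 0 0 0 0 0 0;-1 0 0 0 0 0 0;-1 0 0 0 0 0 0"

```text
clock: 32.0
eef_pos: [496.4, 303.5, 50.0]
tool_rot: [-3.138, -0.002, 1.987]
force: [-0.1, 0.5, -0.5]
width: 25.1
gripper_force: 59.9
```

Emit:
move_arm --targets "-1 0 0 0 0 0 0;-1 0 0 0 0 0 0;-1 0 0 0 0 0 0;-1 0 0 0 0 0 0;-1 0 0 -1 0 0 0"

```text
clock: 32.42
eef_pos: [495.1, 302.8, 58.7]
tool_rot: [-3.135, -0.002, 1.987]
force: [-0.7, 0.5, -1.5]
width: 25.5
gripper_force: 59.6
```

Emit:
move_arm --targets "-1 0 0 -2.5 0 0 0;-1 0 0 -2.5 0 0 0;-1 0 0 -2.5 0 0 0;-1 0 0 -2.5 0 0 0;-1 0 0 0 0 0 6.5"

```text
clock: 32.83
eef_pos: [499.9, 304.2, 165.4]
tool_rot: [3.137, -0.004, 1.872]
force: [1.1, -0.1, -1.7]
width: 25.1
gripper_force: 60.0
```

Emit:
move_arm --targets "-1 0 0 0 0 0 6.5;-1 0 0 0 0 0 6.5;-1 0 0 0 0 0 6.2;-1 -3.2 0.86 0 0 0 0;-1 -3.2 0.86 0 0 0 0"

```text
clock: 33.25
eef_pos: [511.1, 240.8, 159.9]
tool_rot: [-3.137, -0.001, 1.544]
force: [1.6, -1.8, -0.8]
width: 25.3
gripper_force: 59.7
```

Emit:
move_arm --targets "-1 -3.2 0.86 0 0 0 0;-1 -3.2 0.86 0 0 0 0;-1 -3.2 0.86 0 0 0 0;-1 -3.2 0.86 0 0 0 0;-1 -3.2 0.86 0 0 0 0"

```text
clock: 33.67
eef_pos: [549.8, 75.9, 160.2]
tool_rot: [-3.138, -0.001, 1.538]
force: [-0.4, -0.0, -2.0]
width: 25.6
gripper_force: 59.7
```

Emit:
move_arm --targets "-1 -3.2 0.86 0 0 0 0;-1 -3.2 0.86 0 0 0 0;-1 -3.2 0.86 0 0 0 0;-1 0 0 0 0 0 0;-1 0 0 0 0 0 0"

```text
clock: 34.08
eef_pos: [572.5, -22.5, 160.2]
tool_rot: [-3.138, 0.001, 1.533]
force: [-0.6, 0.5, -1.6]
width: 25.5
gripper_force: 59.8
```

```bash
python3 - <<'E'
from h import *
delta(572.2,-22,88.1); s=read_state(); print(s["eef_pos"],s["tool_rot"],s["width"])
E
```

```text
tool dx,dy cm [ 0.05 -0.03] z 160.2 turn deg(tool) -0.27
[572.47671503 -22.52585719 160.16578676] [-3.13826804e+00  7.73549660e-04  1.53297294e+00] 25.472296661051253
```

Emit:
move_arm --targets "-1 0 0 2.5 0 0 -0.2;-1 0 0 2.5 0 0 0;-1 0 0 2.5 0 0 0;-1 0 0 1.8 0 0 0;-1 0 0 0.8 0 0 0"

```text
clock: 34.5
eef_pos: [570.1, -17.0, 56.2]
tool_rot: [-3.133, -0.002, 1.544]
force: [-0.7, 1.4, -2.5]
width: 24.8
gripper_force: 59.9
```

Emit:
move_arm --targets "-1 0 0 0 0 0 0;-1 0 0 0 0 0 0;-1 0 0 0 0 0 0;-1 0 0 0 0 0 0;-1 0 0 0 0 0 0"

```text
clock: 34.92
eef_pos: [572.7, -19.2, 59.6]
tool_rot: [-3.139, -0.001, 1.542]
force: [0.8, -0.6, -1.2]
width: 25.4
gripper_force: 59.9
```

Emit:
move_arm --targets "-1 0 0 0.58 0 0 0.2;-1 0 0 0 0 0 0;-1 -1.2 0 0 0 0 0;-1 -1.2 0 0 0 0 0;-1 -1.2 0 0 0 0 0"

```text
clock: 35.33
eef_pos: [571.1, -55.5, 53.0]
tool_rot: [-3.138, -0.001, 1.539]
force: [-0.0, 1.6, 3.3]
width: 25.7
gripper_force: 60.2
```

Emit:
move_arm --targets "-1 -1.2 0 0 0 0 0;-1 -1.2 0 0 0 0 0;-1 -1.2 0 0 0 0 0;-1 -1.2 0 0 0 0 0;-1 0 0 0 0 0 0"

```text
clock: 35.75
eef_pos: [569.0, -108.5, 53.1]
tool_rot: [-3.139, 0.003, 1.533]
force: [-1.3, -3.2, 5.4]
width: 25.6
gripper_force: 60.7
```

Emit:
move_arm --targets "-1 -1.4 0 0 0 0 0;-1 -1.4 0 0 0 0 0;-1 -1.4 0 0 0 0 0;-1 -1.4 0 0 0 0 0;-1 0 0 0 0 0 0"

```text
clock: 36.17
eef_pos: [567.0, -163.8, 53.0]
tool_rot: [-3.139, 0.003, 1.534]
force: [-1.9, -3.1, 7.5]
width: 24.8
gripper_force: 60.9
```

Emit:
move_arm --targets "-1 -0.4 0 0 0 0 0;-1 -0.3 0 0 0 0 0;-1 -0.3 0 0 0 0 0;-1 0 0 0 0 0 0;-1 0 0 0 0 0 0"

```text
clock: 36.58
eef_pos: [567.1, -167.7, 53.0]
tool_rot: [-3.137, -0.002, 1.539]
force: [-0.9, 1.7, 8.6]
width: 25.4
gripper_force: 60.9
```

Emit:
move_arm --targets "-1 -0.4 0 -0.05 0 0 0;-1 -0.3 0 0 0 0 0;-1 -0.3 0 0 0 0 0;-1 -0.3 0 0 0 0 0;-1 0 0 0 0 0 0"

```text
clock: 37.0
eef_pos: [566.6, -177.5, 53.1]
tool_rot: [-3.136, -0.008, 1.54]
force: [-1.3, 9.6, 10.5]
width: 25.5
gripper_force: 61.2
```

Emit:
move_arm --targets "-1 -0.3 0 0 0 0 0;-1 0 0 0 0 0 0;-1 0 0 0 0 0 0;-1 0 0 0 0 0 0;-1 0 0 0 0 0 0"

```text
clock: 37.42
eef_pos: [566.3, -179.4, 53.3]
tool_rot: [-3.135, -0.009, 1.54]
force: [-1.1, 11.1, 12.4]
width: 25.5
gripper_force: 61.2
```

Emit:
move_arm --targets "-1 0.4 0 0 0 0 0;0.3 0 0 0 0 0 0;0.3 0 0 0 0 0 0;0.3 0 0 0 0 0 0;0.3 0 0 -1 0 0 0"

```text
clock: 37.83
eef_pos: [565.1, -181.5, 61.5]
tool_rot: [-3.134, -0.001, 1.537]
force: [-0.8, -0.9, 0.5]
width: 55.4
gripper_force: 0.0
```

Emit:
move_arm --targets "0.3 0 0 -2.6 0 0 0;0.3 0 0 -2.6 0 0 0;0.3 0 0 -2.6 0 0 0;0.3 0 0 -2.6 0 0 0;0.3 0 0 -1.5 0 0 0"

```text
clock: 38.25
eef_pos: [568.1, -182.7, 185.5]
tool_rot: [-3.141, 0.001, 1.537]
force: [-0.4, 0.9, -0.4]
width: 55.3
gripper_force: 0.0
```

Emit:
move_arm --targets "0.3 3.5 0 0 0 0 0;0.3 3.5 0 0 0 0 0;0.3 3.5 0 0 0 0 0;0.3 3.5 0 0 0 0 0;0.3 3.5 0 0 0 0 0"

```text
clock: 38.67
eef_pos: [572.8, -5.5, 182.8]
tool_rot: [-3.138, -0.0, 1.537]
force: [0.8, -1.2, 0.1]
width: 55.5
gripper_force: 0.0
```

Emit:
move_arm --targets "0.3 3.5 0 0 0 0 0;0.3 3.5 0 0 0 0 0;0.3 3.5 0 0 0 0 0;0.3 3.5 0 0 0 0 0;0.3 3.5 0 0 0 0 0"

```text
clock: 39.08
eef_pos: [578.7, 169.6, 182.9]
tool_rot: [-3.138, -0.0, 1.537]
force: [-0.3, -0.2, 0.5]
width: 55.5
gripper_force: 0.0
```

Emit:
move_arm --targets "0.3 3.5 -0.2 0 0 0 0;0.3 3.5 -0.3 0 0 0 0;0.3 0 0 0 0 0 -3;0.3 0 0 0 0 0 0;0.3 0 0 0 0 0 0"

```text
clock: 39.5
eef_pos: [576.1, 237.8, 182.6]
tool_rot: [-3.138, 0.001, 1.589]
force: [0.5, -0.9, 0.1]
width: 55.7
gripper_force: 0.0
```

```bash
python3 - <<'E'
from h import *
import pickle
w=get("wrist"); pickle.dump(w,open("w8.p","wb")); delta(577.4,314,91.1); print(read_state()["clock"])
c=w[0].astype(int)
print("pred foot corners",[proj(w[1],(577.4+a,314+b,7)).round(1).tolist() for a,b in((-17,20),(17,20))],"ring",proj(w[1],(577.4,314,101)).round())
m=((c.max(2)<60)).astype(np.uint8); m[230:]=0
n,l,st,ce=cv2.connectedComponentsWithStats(m)
for i in range(1,n):
  if st[i,4]>150: print(st[i],ce[i].round(1))
E
```

```text
tool dx,dy cm [7.7  0.24] z 182.7 turn deg(tool) -0.14
39.55
pred foot corners [[309.2, 86.6], [342.4, 87.3]] ring [326. 107.]
[306  91  37  14 491] [323.8  97.2]
[307 109  36  14 460] [324.4 115.8]
```

Emit:
move_arm --targets "0.3 2.6 0.1 0 0 0 0;0.3 2.6 0 0 0 0 0;0.3 2.5 0 0 0 0 0;0.3 0 0 2.5 0 0 0;0.3 0 0 2.5 0 0 0"

```text
clock: 39.97
eef_pos: [576.7, 316.7, 133.4]
tool_rot: [-3.141, -0.003, 1.59]
force: [0.5, -1.0, -0.3]
width: 54.7
gripper_force: 0.0
```

Emit:
move_arm --targets "0.3 0 0 2.5 0 0 0;0.3 0 0 2 0 0 0;0.3 0 0 1 0 0 0;0.3 0 0 0 0 0 0;0.3 0 0 0 0 0 0"

```text
clock: 40.38
eef_pos: [575.7, 314.5, 77.8]
tool_rot: [-3.138, 0.0, 1.588]
force: [-0.2, 0.3, 0.3]
width: 55.4
gripper_force: 0.0
```

```bash
python3 - <<'E'
from h import *
delta(576.8,314,91.1)
E
```

```text
tool dx,dy cm [-0.05  0.11] z 77.8 turn deg(tool) -0.09
```

Emit:
move_arm --targets "0.3 0 0.1 1.65 0 0 0;0.3 0 0 0 0 0 0;-1 0 0 0 0 0 0;-1 0 0 0 0 0 0;-1 0 0 0 0 0 0"

```text
clock: 40.8
eef_pos: [576.6, 316.0, 62.2]
tool_rot: [-3.139, -0.001, 1.591]
force: [0.1, 0.3, 2.7]
width: 25.4
gripper_force: 61.1
```

Emit:
move_arm --targets "-1 0 0 0 0 0 0;-1 0 0 0 0 0 0;-1 0 0 0 0 0 0;-1 0 0 0 0 0 0;-1 0 0 -1 0 0 0"

```text
clock: 41.22
eef_pos: [574.8, 315.4, 69.9]
tool_rot: [-3.135, 0.0, 1.59]
force: [-1.1, -0.2, -1.0]
width: 25.4
gripper_force: 60.5
```

Emit:
move_arm --targets "-1 0 0 -2.5 0 0 0;-1 0 0 -2.5 0 0 0;-1 0 0 -2.5 0 0 0;-1 0 0 -2 0 0 0;-1 0 0 0 0 0 2.9"

```text
clock: 41.63
eef_pos: [579.0, 316.4, 171.1]
tool_rot: [3.139, -0.004, 1.54]
force: [0.7, -0.2, -0.7]
width: 25.5
gripper_force: 60.8
```

Emit:
move_arm --targets "-1 -3.36 0.06 0 0 0 0;-1 -3.36 0.06 0 0 0 0;-1 -3.36 0.06 0 0 0 0;-1 -3.36 0.06 0 0 0 0;-1 -3.36 0.06 0 0 0 0"

```text
clock: 42.05
eef_pos: [573.6, 146.3, 166.2]
tool_rot: [-3.137, -0.0, 1.54]
force: [-0.3, 0.8, -1.1]
width: 25.6
gripper_force: 60.6
```

Emit:
move_arm --targets "-1 -3.36 0.06 0 0 0 0;-1 -3.36 0.06 0 0 0 0;-1 -3.36 0.06 0 0 0 0;-1 -3.36 0.06 0 0 0 0;-1 -3.36 0.06 0 0 0 0"

```text
clock: 42.47
eef_pos: [571.6, -21.7, 166.1]
tool_rot: [-3.138, -0.001, 1.54]
force: [0.2, -0.8, -1.4]
width: 25.5
gripper_force: 60.6
```

Emit:
move_arm --targets "-1 0 0 0 0 0 0;-1 0 0 0 0 0 0;-1 0 0 0 0 0 0"

```text
clock: 42.72
eef_pos: [571.9, -19.7, 165.8]
tool_rot: [-3.137, -0.002, 1.54]
force: [0.3, 1.2, -0.8]
width: 25.6
gripper_force: 60.6
```

```bash
python3 - <<'E'
from h import *
delta(572.2,-21,88.1); s=read_state(); print(s["eef_pos"],s["tool_rot"],s["width"])
E
```

```text
tool dx,dy cm [-0.13  0.04] z 165.8 turn deg(tool) 0.12
[571.85614869 -19.68014339 165.82060571] [-3.13725259e+00 -1.52665819e-03  1.53970757e+00] 25.599690139739984
```

Emit:
move_arm --targets "-1 0 0 2.5 0 0 0.2;-1 0 0 2.5 0 0 0;-1 0 0 2.5 0 0 0;-1 0 0 1.7 0 0 0;-1 0 0 0 0 0 0"

```text
clock: 43.13
eef_pos: [569.0, -17.3, 70.3]
tool_rot: [-3.131, -0.002, 1.54]
force: [-0.7, 0.2, -1.0]
width: 25.1
gripper_force: 60.5
```

Emit:
move_arm --targets "-1 0 0 0 0 0 0;-1 0 0 0 0 0 0;-1 0 0 0 0 0 0;-1 0 0 0 0 0 0;-1 0 0 0 0 0 0"

```text
clock: 43.55
eef_pos: [572.2, -20.1, 74.7]
tool_rot: [-3.139, -0.001, 1.537]
force: [0.4, -0.0, -2.2]
width: 25.6
gripper_force: 60.5
```

Emit:
move_arm --targets "-1 0 0 0.5 0 0 0;-1 0 0 0.35 0 0 0;-1 -1.2 0 0 0 0 0;-1 -1.2 0 0 0 0 0;-1 -1.2 0 0 0 0 0"

```text
clock: 43.97
eef_pos: [570.3, -57.0, 65.1]
tool_rot: [-3.138, -0.0, 1.537]
force: [-0.1, 0.5, 1.1]
width: 25.4
gripper_force: 60.7
```

Emit:
move_arm --targets "-1 -1.2 0 0 0 0 0;-1 -1.2 0 0 0 0 0;-1 -1.2 0 0 0 0 0;-1 -1.2 0 0 0 0 0;-1 0 0 0 0 0 0"

```text
clock: 44.38
eef_pos: [568.2, -108.9, 65.3]
tool_rot: [-3.138, 0.003, 1.532]
force: [0.6, -1.0, -1.2]
width: 24.9
gripper_force: 60.4
```

Emit:
move_arm --targets "-1 -0.6 0 0 0 0 0;-1 -0.6 0 0 0 0 0;-1 -0.6 0 0 0 0 0;-1 -0.4 0 0 0 0 0;-1 0 0 0 0 0 0"

```text
clock: 44.8
eef_pos: [567.8, -127.8, 65.1]
tool_rot: [-3.138, 0.001, 1.535]
force: [0.4, -1.9, 0.8]
width: 25.6
gripper_force: 60.6
```

Push firmly to close all gaps.

Emit:
move_arm --targets "-1 -0.3 0 0 0 0 0;-1 -0.3 0 0 0 0 0;-1 -0.3 0 0 0 0 0;-1 -0.3 0 0 0 0 0;-1 0 0 0 0 0 0"

```text
clock: 45.22
eef_pos: [567.6, -134.2, 65.3]
tool_rot: [-3.136, -0.007, 1.538]
force: [-0.3, 7.7, 6.4]
width: 25.3
gripper_force: 61.3
```

Emit:
move_arm --targets "-1 -0.3 0 0 0 0 0;-1 -0.3 0 0 0 0 0;-1 0 0 0 0 0 0;-1 0 0 0 0 0 0;-1 0 0 0 0 0 0"

```text
clock: 45.63
eef_pos: [567.4, -139.4, 65.8]
tool_rot: [-3.136, -0.008, 1.539]
force: [-1.1, 9.5, 11.9]
width: 25.3
gripper_force: 61.4
```

Emit:
move_arm --targets "-1 -0.3 0 0 0 0 0;-1 -0.3 0 0 0 0 0;-1 -0.2 0 0 0 0 0;-1 0 0 0 0 0 0;-1 0 0 0 0 0 0"

```text
clock: 46.05
eef_pos: [567.4, -141.1, 65.8]
tool_rot: [-3.135, -0.016, 1.542]
force: [-1.6, 19.9, 15.5]
width: 25.1
gripper_force: 61.9
```

Emit:
move_arm --targets "-1 0.5 0 0 0 0 0;0.3 0 0 0 0 0 0;0.3 0 0 0 0 0 0;0.3 0 0 0 0 0 0;0.3 0 0 -1 0 0 0"

```text
clock: 46.47
eef_pos: [565.7, -148.1, 73.8]
tool_rot: [-3.134, 0.0, 1.535]
force: [0.2, 0.4, -0.4]
width: 55.3
gripper_force: 0.0
```

Emit:
move_arm --targets "0.3 0 0 -2.6 0 0 0;0.3 0 0 -2.6 0 0 0;0.3 0 0 -2.6 0 0 0;0.3 0 0 -2.6 0 0 0;0.3 0 0 -0.5 0 0 0"

```text
clock: 46.88
eef_pos: [569.8, -149.6, 188.9]
tool_rot: [3.138, 0.002, 1.535]
force: [0.4, 0.4, 0.5]
width: 56.0
gripper_force: 0.0
```

Emit:
move_arm --targets "0.3 -3.3 -0.1 0 0 0 0;0.3 -3.3 -0.1 0 0 0 0;0.3 -3.3 -0.1 0 0 0 0;0.3 -3.3 -0.1 0 0 0 0;0.3 -3.3 -0.1 0 0 0 0"

```text
clock: 47.3
eef_pos: [556.2, -314.1, 184.1]
tool_rot: [-3.137, 0.0, 1.536]
force: [0.4, 0.7, -0.1]
width: 55.4
gripper_force: 0.0
```

Emit:
move_arm --targets "0.3 -3.3 -0.1 0 0 0 0;0.3 -3.3 -0.1 0 0 0 0;0.3 -3.3 -0.1 0 0 0 0;0.3 0 0 0 0 0 0;0.3 0 0 0 0 0 0"

```text
clock: 47.72
eef_pos: [548.2, -414.5, 183.7]
tool_rot: [-3.136, 0.002, 1.531]
force: [0.5, 0.4, 0.3]
width: 55.3
gripper_force: 0.0
```

```bash
python3 - <<'E'
from h import *
import pickle
w=get("wrist"); t=get("top"); sc=get("scene"); pickle.dump((w,t,sc),open("k1.p","wb")); s=read_state(); print(s["clock"],s["eef_pos"],s["tool_rot"])
save("p9",np.hstack([w[0][:,120:520],cv2.resize(t[0][160:250,330:430],(400,360)).repeat(1,0)[:400] if 0 else cv2.copyMakeBorder(cv2.resize(t[0][160:250,330:430],(400,360)),0,40,0,0,0)]))
E
```

```text
47.8667 [ 550.84867868 -409.49021313  183.64294756] [-3.13706662e+00 -1.83341659e-03  1.53741191e+00]
```

View pics/p9.png

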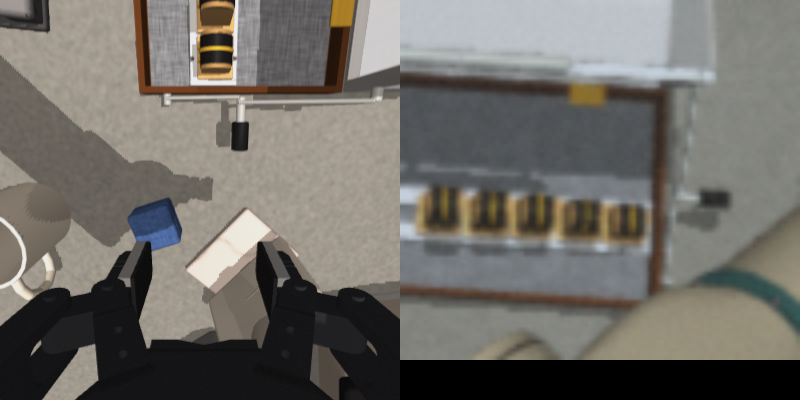

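```bash
python3 - <<'E'
from h import *
import pickle
w,t,sc=pickle.load(open("k1.p","rb"))
def blob(c,x0,x1,y0,y1,th):
    m=np.zeros(c.shape[:2],np.uint8); m[y0:y1,x0:x1]=(c[y0:y1,x0:x1].max(2)<th)
    n,l,st,ce=cv2.connectedComponentsWithStats(m); i=1+st[1:,4].argmax(); return ce[i],st[i]
a,sa=blob(w[0],340,385,110,160,55); b,sb=blob(t[0],400,418,200,220,70); print(a,sa,b,sb)
K,e=tri(w[1],a,t[1],b); print("knob",K.round(1),"err",e.round(1))
# link heights: pivot & upper pivot px on wrist plane y about -334
for p in((288,99),(360,99),(498,96)):
    o,d=ray(w[1],*p); s=(-335-o[1])/d[1]; print(p,(o+s*d).round(1))
# size check of knob in wrist: width 16, length 26
Z=(w[1][1]@K+w[1][2])[2]; print("px/mm",w[1][0][0,0]/Z)
E
```

```text
[359.53563218 135.8       ] [352 122  17  28 435] [408.23076923 209.46153846] [405 208   7   4  26]
knob [ 580.4 -364.3   62.2] err 5.3
(288, 99) [ 537.6 -335.   195.5]
(360, 99) [ 573.9 -335.   145.8]
(498, 96) [ 706.2 -335.    53.7]
px/mm 1.1208068165456004
```

Emit:
move_arm --targets "0.3 -1 1.5 2 0 6 0;0.3 0 0 0 0 6 0;0.3 0 0 0 0 6 0;0.3 0 0 0 0 6 0;0.3 0 0 0 0 6 0"

```text
clock: 48.28
eef_pos: [566.1, -420.3, 165.3]
tool_rot: [-3.139, -0.528, 1.537]
force: [-0.2, -0.3, -1.6]
width: 55.7
gripper_force: 0.0
```

Emit:
move_arm --targets "0.3 0 1.5 2.5 0 0 0;0.3 0 0 0 0 0 0;0.3 0 0 0 0 0 0"

```text
clock: 48.53
eef_pos: [581.3, -406.4, 141.0]
tool_rot: [-3.135, -0.528, 1.537]
force: [-0.3, 0.0, 0.1]
width: 55.5
gripper_force: 0.0
```

```bash
python3 - <<'E'
from h import *
import pickle
w,t,sc=pickle.load(open("k1.p","rb")); w2=get("wrist"); pickle.dump(w2,open("k2.p","wb")); s=read_state(); print(s["clock"],s["eef_pos"],s["tool_rot"])
save("p10",cv2.resize(w2[0][:,100:540],(660,600)))
print("exp",[proj(w2[1],(580.4,-364.3,z)).round() for z in(45,62,80)])
E
```

```text
48.5833 [ 581.30783534 -407.44836442  142.57099947] [-3.13662873 -0.52488555  1.53697175]
exp [array([320., 210.]), array([320., 206.]), array([319., 202.])]
```

View pics/p10.png

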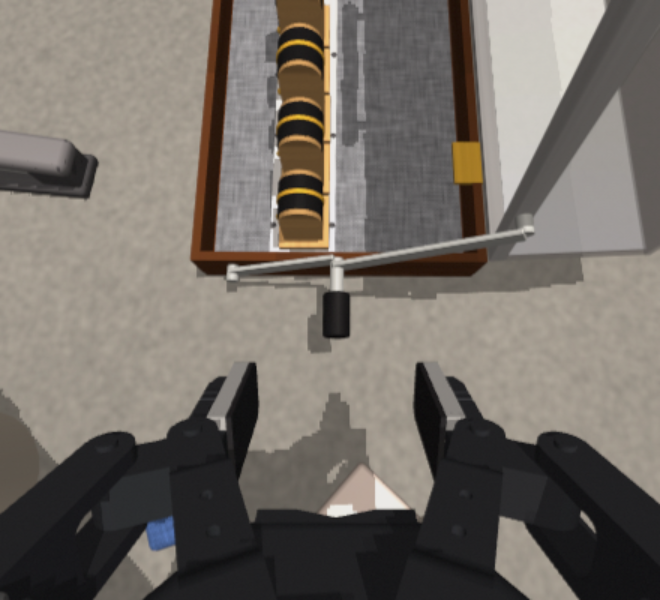

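```bash
python3 - <<'E'
from h import *
import pickle
w,t,sc=pickle.load(open("k1.p","rb")); w2=pickle.load(open("k2.p","rb"))
c=w2[0]; m=np.zeros(c.shape[:2],np.uint8); m[185:235,305:345]=c[185:235,305:345].max(2)<55
n,l,st,ce=cv2.connectedComponentsWithStats(m); i=1+st[1:,4].argmax(); b=ce[i]; print(b,st[i])
a=(359.54,135.8)
for nm,p,q in(("knob",a,b),("pivot",(288,98.5),(254.7,181.3)),("knee",(360,99.5),(324.7,176.7)),("upper",(498,95.5),(452,154))):
    P,e=tri(w[1],p,w2[1],q); print(nm,P.round(1),e.round(1))
P,e=tri(w2[1],b,t[1],(408.23,209.46)); print("knob w2-top",P.round(1),e.round(1))
A=[ray(w[1],*a),ray(w2[1],*b),ray(t[1],408.23,209.46)]
M=sum(np.eye(3)-np.outer(d,d) for o,d in A); v=sum((np.eye(3)-np.outer(d,d))@o for o,d in A); print("3view",np.linalg.solve(M,v).round(1))
for z in(40,50,60,70,80): print(z,onz(w2[1],*b,z)[:2].round(1),onz(w2[1],*(254.7,181.3),z)[:2].round(1))
E
```

```text
[323.52996255 209.55243446] [315 195  18  30 534]
knob [ 583.8 -365.2   52. ] 0.8
pivot [ 516.5 -329.2   24.9] 1.4
knee [ 585.4 -333.    44.7] 0.1
upper [ 680.1 -335.4   99.6] 0.6
knob w2-top [ 581.2 -366.1   52.1] 4.6
3view [ 582.1 -365.7   52.6]
40 [ 583.4 -363. ] [ 519.5 -334. ]
50 [ 583.4 -365. ] [ 521.9 -337. ]
60 [ 583.4 -366.9] [ 524.3 -340.1]
70 [ 583.4 -368.8] [ 526.8 -343.1]
80 [ 583.4 -370.7] [ 529.2 -346.1]
```

Emit:
move_arm --targets "0.3 -1 0.1 0 0 0 0;0.3 0 0 2.5 0 0 0;0.3 0 0 2.5 0 0 0;0.3 0 0 2.5 0 0 0;0.3 0 0 2 0 0 0"

```text
clock: 49.0
eef_pos: [583.1, -368.9, 56.0]
tool_rot: [-3.138, -0.523, 1.537]
force: [0.3, 0.2, -0.5]
width: 55.5
gripper_force: 0.0
```

Emit:
move_arm --targets "0.3 0 0 1 0 0 0;0.3 0 0 0 0 0 0;0.3 0 0 0 0 0 0;0.3 0 0 0 0 0 0"

```text
clock: 49.33
eef_pos: [583.3, -367.1, 48.3]
tool_rot: [-3.139, -0.521, 1.535]
force: [0.6, -1.0, 0.5]
width: 55.5
gripper_force: 0.0
```

```bash
cat >> h.py <<'E'
def d3(P):
    s=read_state(); Rt=R.from_euler("xyz",s["tool_rot"]).as_matrix(); print("at",s["eef_pos"].round(1),"tool cm",(Rt.T@(np.array(P)-s["eef_pos"])/10).round(2),s["force"].round(1))
E
python3 -c "
from h import *
d3((583.5,-357.5,35.5)); print(read_state()['tool_rot'])"
```

```text
at [ 583.3 -367.1   48.3] tool cm [ 0.2  -0.01  1.59] [ 0.6 -1.   0.5]
[-3.13930889 -0.52088457  1.53536132]
```

Emit:
move_arm --targets "0.3 0.2 0 0.8 0 0 0;0.3 0 0 0.6 0 0 0;0.3 0 0 0 0 0 0;0.3 0 0 0 0 0 0;-1 0 0 0 0 0 0"

```text
clock: 49.75
eef_pos: [582.9, -356.9, 35.2]
tool_rot: [-3.137, -0.524, 1.534]
force: [-0.0, 0.3, -0.2]
width: 44.8
gripper_force: 0.0
```

Emit:
move_arm --targets "-1 0 0 0 0 0 0;-1 0 0 0 0 0 0;-1 0 0 0 0 0 0;-1 0 0 0 0 0 0;-1 0 0 0 0 0 0"

```text
clock: 50.17
eef_pos: [582.7, -357.1, 35.2]
tool_rot: [-3.137, -0.523, 1.534]
force: [0.3, -0.2, -0.0]
width: 14.1
gripper_force: 58.4
```

Emit:
move_arm --targets "-1 0.15 -0.13 -0.25 0 0 0;-1 0.14 -0.14 -0.25 0 0 0;-1 0.15 -0.15 -0.25 0 0 0;-1 0.14 -0.15 -0.25 0 0 0;-1 0 0 0 0 0 0"

```text
clock: 50.58
eef_pos: [577.1, -356.8, 47.3]
tool_rot: [-3.137, -0.523, 1.534]
force: [1.7, -0.6, -3.5]
width: 14.0
gripper_force: 59.1
```

Emit:
move_arm --targets "-1 0.13 -0.19 -0.23 0 0 0;-1 0.13 -0.19 -0.23 0 0 0;-1 0.13 -0.2 -0.23 0 0 0;-1 0.13 -0.2 -0.23 0 0 0;-1 0 0 0 0 0 0"

```text
clock: 51.0
eef_pos: [569.6, -356.5, 58.6]
tool_rot: [-3.138, -0.524, 1.534]
force: [3.6, -1.4, -1.3]
width: 14.0
gripper_force: 59.2
```

Emit:
move_arm --targets "-1 0.1 -0.21 -0.18 0 0 0;-1 0.1 -0.21 -0.18 0 0 0;-1 0.1 -0.21 -0.18 0 0 0;-1 0.1 -0.21 -0.18 0 0 0;-1 0 0 0 0 0 0"

```text
clock: 51.42
eef_pos: [562.3, -356.2, 66.7]
tool_rot: [-3.14, -0.524, 1.535]
force: [5.1, -2.3, -2.6]
width: 14.2
gripper_force: 59.1
```

Emit:
move_arm --targets "0.2 0 0 0 0 0 0;0.2 0 0 0 0 0 0;0.2 0 0 0 0 0 0;0.2 0 0 -1.5 0 0 0;0.2 0 0 -2.5 0 0 0"

```text
clock: 51.83
eef_pos: [559.1, -372.9, 98.6]
tool_rot: [-3.131, -0.53, 1.533]
force: [-0.2, 0.6, 0.1]
width: 51.3
gripper_force: 0.0
```

Emit:
move_arm --targets "0.2 0 0 -2.5 0 0 0;0.2 0 0 -2.5 0 0 0;0.2 0 0 -2.5 0 0 0;0.2 0 0 -2.5 0 -6 0;0.2 0 0 -2.5 0 -6 0"

```text
clock: 52.25
eef_pos: [555.9, -439.5, 208.6]
tool_rot: [-3.133, -0.311, 1.53]
force: [0.2, 0.9, -0.3]
width: 51.3
gripper_force: 0.0
```

Emit:
move_arm --targets "0.2 0 0 -2.5 0 -6 0;0.2 0 0 -2.5 0 -6 0;0.2 0 0 -2.5 0 -6 0;0.2 0 0 -2.5 0 0 0;0.2 0 0 -2.5 0 0 0"

```text
clock: 52.67
eef_pos: [559.3, -448.5, 334.4]
tool_rot: [-3.136, -0.003, 1.54]
force: [0.5, -0.6, -0.1]
width: 51.2
gripper_force: 0.0
```

```bash
python3 -c "
from h import *
d3((600,-170,335)); s=read_state(); print(s['tool_rot'],s['clock'])"
```

```text
at [ 559.3 -448.5  334.4] tool cm [ 2.796e+01  3.210e+00 -1.000e-02] [ 0.5 -0.6 -0.1]
[-3.13628744e+00 -2.51380800e-03  1.54012569e+00] 52.6667
```

Emit:
move_arm --targets "0.2 3.5 0.4 0 0 0 0;0.2 3.5 0.4 0 0 0 0;0.2 3.5 0.4 0 0 0 0;0.2 3.5 0.4 0 0 0 0;0.2 3.5 0.4 0 0 0 0"

```text
clock: 53.08
eef_pos: [583.8, -275.7, 332.7]
tool_rot: [-3.135, -0.002, 1.536]
force: [0.7, 0.5, -0.2]
width: 51.2
gripper_force: 0.0
```

Emit:
move_arm --targets "0.2 3.5 0.4 0 0 0 0;0.2 3.5 0.4 0 0 0 0;0.2 3.5 0.4 0 0 0 0;0.2 0 0 0 0 0 0;0.2 0 0 0 0 0 0"

```text
clock: 53.5
eef_pos: [600.4, -169.7, 332.4]
tool_rot: [-3.135, -0.002, 1.542]
force: [-0.5, -0.9, 0.6]
width: 51.4
gripper_force: 0.0
```

```bash
python3 - <<'E'
from h import *
import pickle
w=get("wrist"); t=get("top"); pickle.dump((w,t),open("l1.p","wb")); s=read_state(); print(s["clock"],s["eef_pos"],s["tool_rot"])
a=w[0][:,140:540].copy(); b=cv2.resize(t[0][150:250,285:385],(400,400),interpolation=cv2.INTER_CUBIC)
save("p11",np.hstack([a,b]))
for th in(70,75,80): 
    P=np.array([686-232*np.cos(np.radians(th+1.4)),-148,35.5+232*np.sin(np.radians(th+1.4))]); print(th,P.round(),proj(w[1],P).round(),proj(t[1],P).round())
E
```

```text
53.6 [ 599.54097133 -174.18914428  332.83602254] [-3.13598866e+00  4.57630971e-04  1.53573573e+00]
70 [ 612. -148.  255.] [336. 180.] [349. 188.]
75 [ 631. -148.  261.] [362. 181.] [349. 182.]
80 [ 651. -148.  265.] [390. 182.] [349. 175.]
```

View pics/p11.png

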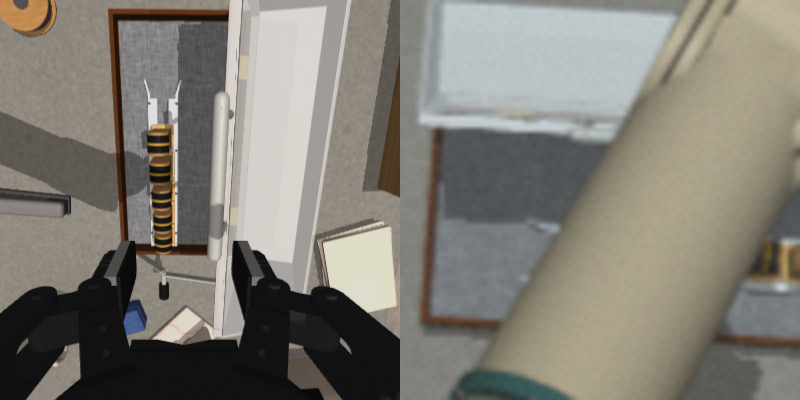

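```bash
python3 - <<'E'
from h import *
import pickle
w,t=pickle.load(open("l1.p","rb"))
for z in (250,260,268): print(z,[onz(w[1],*p,z)[:2].round(1).tolist() for p in((362,95),(355,260),(358.5,178))])
d3((628.5,-146,332))
E
```

```text
250 [[631.8, -85.8], [627.2, -220.6], [629.7, -147.9]]
260 [[630.6, -86.2], [626.2, -215.1], [628.6, -145.6]]
268 [[629.6, -86.5], [625.4, -210.6], [627.7, -143.7]]
at [ 599.5 -174.2  332.8] tool cm [2.92 2.8  0.07] [-0.4  0.6 -0. ]
```

Emit:
move_arm --targets "0.2 1.5 1.4 0 0 0 0;0.2 1.3 1.4 0 0 0 0;0.2 0 0 2 0 0 0;0.2 0 0 2 0 0 0;0.2 0 0 2 0 0 0"

```text
clock: 54.02
eef_pos: [628.6, -148.6, 272.1]
tool_rot: [-3.137, 0.001, 1.534]
force: [-0.1, -1.0, -0.5]
width: 51.1
gripper_force: 0.0
```

Emit:
move_arm --targets "0.2 0 0 1 0 0 0;0.2 0 0 0 0 0 0;0.2 0 0 0 0 0 0;0.2 0 0 0 0 0 0"

```text
clock: 54.35
eef_pos: [629.6, -147.4, 264.0]
tool_rot: [-3.139, 0.0, 1.535]
force: [-0.4, -0.4, 1.1]
width: 51.2
gripper_force: 0.0
```

```bash
python3 -c "
from h import *
d3((628.5,-146,241))"
```

```text
at [ 629.6 -147.4  264. ] tool cm [ 0.14 -0.11  2.3 ] [-0.4 -0.4  1.1]
```

Emit:
move_arm --targets "0.2 0 -0.1 1.2 0 0 0;0.2 0 0 1 0 0 0;0.2 0 0 0 0 0 0;0.2 0 0 0 0 0 0;-1 0 0 0 0 0 0"

```text
clock: 54.77
eef_pos: [628.5, -146.4, 241.3]
tool_rot: [-3.138, -0.0, 1.536]
force: [-0.8, 0.8, -0.2]
width: 40.7
gripper_force: 0.0
```

Emit:
move_arm --targets "-1 0 0 0 0 0 0;-1 0 0 0 0 0 0;-1 0 0 0 0 0 0;-1 0 0 0 0 0 0;-1 0 0 0 0 0 0"

```text
clock: 55.18
eef_pos: [628.3, -146.3, 241.4]
tool_rot: [-3.138, -0.0, 1.536]
force: [0.2, 0.2, 4.7]
width: 10.0
gripper_force: 58.5
```

```bash
python3 -c "
from h import *
d3((628.5,-146,241)); s=read_state(); print(s['width'],s['gripper_force'],s['tool_rot'])"
```

```text
at [ 628.3 -146.3  241.4] tool cm [0.03 0.02 0.04] [0.2 0.2 4.7]
10.014200809877392 58.52793753147125 [-3.13841722e+00 -3.21069879e-04  1.53641124e+00]
```

```bash
python3 - <<'E'
import numpy as np
a=np.radians(np.r_[np.arange(75.5,3,-3),2.5,1.36]);h=-23.2*np.cos(a);v=23.2*np.sin(a)
ph=0;pv=0
for i in range(1,len(a)):
    y=round(h[i]-h[0]-ph,2);z=round(v[0]-v[i]-pv,2);ph+=y;pv+=z
    print(f"-1 0 {y} {z} 0 0 0",end=";" if i%5 else "\n")
E
```

```text
-1 0 -1.17 0.33 0 0 0;-1 0 -1.15 0.4 0 0 0;-1 0 -1.12 0.46 0 0 0;-1 0 -1.1 0.51 0 0 0;-1 0 -1.08 0.57 0 0 0
-1 0 -1.04 0.62 0 0 0;-1 0 -1.0 0.68 0 0 0;-1 0 -0.97 0.73 0 0 0;-1 0 -0.93 0.79 0 0 0;-1 0 -0.89 0.82 0 0 0
-1 0 -0.85 0.88 0 0 0;-1 0 -0.79 0.91 0 0 0;-1 0 -0.75 0.96 0 0 0;-1 0 -0.7 1.0 0 0 0;-1 0 -0.64 1.03 0 0 0
-1 0 -0.59 1.06 0 0 0;-1 0 -0.53 1.09 0 0 0;-1 0 -0.48 1.12 0 0 0;-1 0 -0.41 1.14 0 0 0;-1 0 -0.36 1.16 0 0 0
-1 0 -0.29 1.18 0 0 0;-1 0 -0.23 1.19 0 0 0;-1 0 -0.17 1.2 0 0 0;-1 0 -0.11 1.21 0 0 0;-1 0 -0.02 0.41 0 0 0
-1 0 -0.01 0.46 0 0 0;
```

Emit:
move_arm --targets "-1 0 -1.17 0.33 0 0 0;-1 0 -1.15 0.4 0 0 0;-1 0 -1.12 0.46 0 0 0;-1 0 -1.1 0.51 0 0 0;-1 0 -1.08 0.57 0 0 0"

```text
clock: 55.6
eef_pos: [573.3, -144.2, 219.0]
tool_rot: [3.141, -0.0, 1.537]
force: [2.3, 0.7, 1.3]
width: 10.4
gripper_force: 59.9
```

Emit:
move_arm --targets "-1 0 0 0 0 0 0;-1 0 0 0 0 0 0"

```text
clock: 55.77
eef_pos: [570.9, -144.1, 218.2]
tool_rot: [-3.135, -0.001, 1.536]
force: [-2.7, 0.4, 3.6]
width: 10.1
gripper_force: 59.7
```

Emit:
move_arm --targets "-1 0 -1.04 0.62 0 0 0;-1 0 -1.0 0.68 0 0 0;-1 0 -0.97 0.73 0 0 0;-1 0 -0.93 0.79 0 0 0;-1 0 -0.89 0.82 0 0 0"

```text
clock: 56.18
eef_pos: [525.0, -142.3, 182.4]
tool_rot: [-3.141, -0.0, 1.537]
force: [1.6, 1.6, 0.9]
width: 9.5
gripper_force: 60.9
```

Emit:
move_arm --targets "-1 0 -0.85 0.88 0 0 0;-1 0 -0.79 0.91 0 0 0;-1 0 -0.75 0.96 0 0 0;-1 0 -0.7 1.0 0 0 0;-1 0 0 0 0 0 0"

```text
clock: 56.6
eef_pos: [493.1, -141.1, 143.5]
tool_rot: [-3.138, -0.0, 1.537]
force: [2.9, 0.5, -4.2]
width: 9.8
gripper_force: 61.3
```

Emit:
move_arm --targets "-1 0 -0.64 1.03 0 0 0;-1 0 -0.59 1.06 0 0 0;-1 0 -0.53 1.09 0 0 0;-1 0 -0.48 1.12 0 0 0;-1 0 -0.41 1.14 0 0 0"

```text
clock: 57.02
eef_pos: [467.0, -140.1, 90.4]
tool_rot: [-3.139, -0.001, 1.537]
force: [0.6, 1.6, 1.5]
width: 9.9
gripper_force: 60.5
```

Emit:
move_arm --targets "-1 0 0 0 0 0 0;-1 0 -0.18 0.58 0 0 0;-1 0 -0.18 0.58 0 0 0;-1 0 -0.15 0.59 0 0 0;-1 0 -0.14 0.59 0 0 0"

```text
clock: 57.43
eef_pos: [460.1, -139.8, 66.9]
tool_rot: [-3.139, -0.001, 1.537]
force: [4.5, 3.9, -0.9]
width: 10.3
gripper_force: 59.3
```

Emit:
move_arm --targets "-1 0 -0.12 0.6 0 0 0;-1 0 -0.11 0.59 0 0 0;-1 0 -0.09 0.6 0 0 0;-1 0 -0.08 0.6 0 0 0;-1 0 0 0 0 0 0"

```text
clock: 57.85
eef_pos: [456.1, -139.7, 42.2]
tool_rot: [-3.139, -0.001, 1.538]
force: [4.7, 3.8, -2.0]
width: 9.7
gripper_force: 58.7
```

Emit:
move_arm --targets "-1 0 -0.05 0.5 0 0 0;-1 0 -0.04 0.5 0 0 0;-1 0 -0.02 0.5 0 0 0;-1 0 -0.01 0.4 0 0 0;-1 0 0 0 0 0 0"

```text
clock: 58.27
eef_pos: [454.9, -139.7, 24.2]
tool_rot: [-3.139, -0.001, 1.537]
force: [3.4, 4.0, 0.9]
width: 10.0
gripper_force: 58.9
```

Emit:
move_arm --targets "-1 0 0 0 0 0 0;-1 0 0 0.15 0 0 0;-1 0 0 0.15 0 0 0;-1 0 0 0 0 0 0;-1 0 0 0 0 0 0"

```text
clock: 58.68
eef_pos: [455.0, -139.7, 23.8]
tool_rot: [-3.141, -0.002, 1.537]
force: [-1.4, 6.6, 35.1]
width: 10.2
gripper_force: 62.3
```

Emit:
move_arm --targets "-1 0 0 -0.25 0 0 0;-0.35 0 0 0 0 0 0;-0.35 0 0 0 0 0 0;-0.35 0 0 0 0 0 0;-0.35 0 0 0 0 0 0"

```text
clock: 59.1
eef_pos: [452.8, -140.7, 23.1]
tool_rot: [-3.136, 0.0, 1.536]
force: [-0.0, 1.5, 0.0]
width: 27.8
gripper_force: 0.0
```

Emit:
move_arm --targets "-0.35 0 0 -1 0 0 0;-0.35 0 0 -1 0 0 0;-0.35 0 0 -2 0 0 0;-0.35 0 -0.5 -2.5 0 0 0;-0.35 0 -1 -2.5 0 0 0"

```text
clock: 59.52
eef_pos: [439.7, -139.8, 115.2]
tool_rot: [-3.138, 0.0, 1.537]
force: [0.9, -0.7, -0.7]
width: 28.0
gripper_force: 0.0
```

Emit:
move_arm --targets "-0.35 0 -1 -2.5 0 0 0;-0.35 0 -1 -2.5 0 0 0;-0.35 0 -1 -2.5 0 0 0;-0.35 0 -1 -2.5 0 0 0;-0.35 0 0 0 0 0 0"

```text
clock: 59.93
eef_pos: [399.3, -139.3, 217.9]
tool_rot: [3.14, -0.0, 1.535]
force: [0.5, 0.3, -0.5]
width: 27.7
gripper_force: 0.0
```

```bash
python3 - <<'E'
from h import *
w=get("wrist"); s=read_state(); print(s["clock"],s["eef_pos"],s["force"])
# handle bar: bright rows profile near predicted shut position
p=proj(w[1],(454.5,-139.7,41)); print(p.round(1)); v=int(p[1]); g=cv2.cvtColor(w[0],cv2.COLOR_RGB2GRAY)
for r in(v-25,v-15): print(r,g[r,int(p[0])-30:int(p[0])+34:2].tolist())
E
```

```text
59.9833 [ 399.95876835 -138.68203335  216.36959613] [ 1.3660564   1.01677449 -0.77689498]
[370.9 177. ]
152 [146, 147, 149, 150, 152, 151, 147, 148, 141, 97, 93, 97, 99, 145, 147, 130, 175, 204, 216, 197, 138, 146, 151, 151, 149, 145, 144, 148, 98, 97, 99, 97]
162 [153, 152, 153, 151, 144, 147, 149, 150, 130, 99, 98, 97, 97, 142, 123, 145, 183, 211, 210, 187, 145, 146, 149, 152, 146, 149, 153, 101, 101, 99, 97, 44]
```

```bash
python3 - <<'E'
from h import *
w=get("wrist"); t=get("top"); s=get("scene"); print(read_state()["eef_pos"])
a=cv2.resize(w[0],(400,250)); 
for z in(41,70):
    for y in(-80,-200): print(z,y,proj(w[1],(454.5+(y+140)*.033,y,z)).round(),proj(t[1],(454.5+(y+140)*.033,y,z)).round(1))
save("p12",np.hstack([w[0][60:320,280:480].repeat(2,0).repeat(2,1),cv2.resize(t[0][150:280,270:370],(400,520),interpolation=cv2.INTER_CUBIC)]))
E
```

```text
[ 399.43100873 -137.97588535  213.6287921 ]
41 -80 [373. 123.] [323.1 243.8]
41 -200 [368. 228.] [358.5 245.8]
70 -80 [378. 124.] [323.3 243.4]
70 -200 [372. 238.] [359.4 245.5]
```

View pics/p12.png

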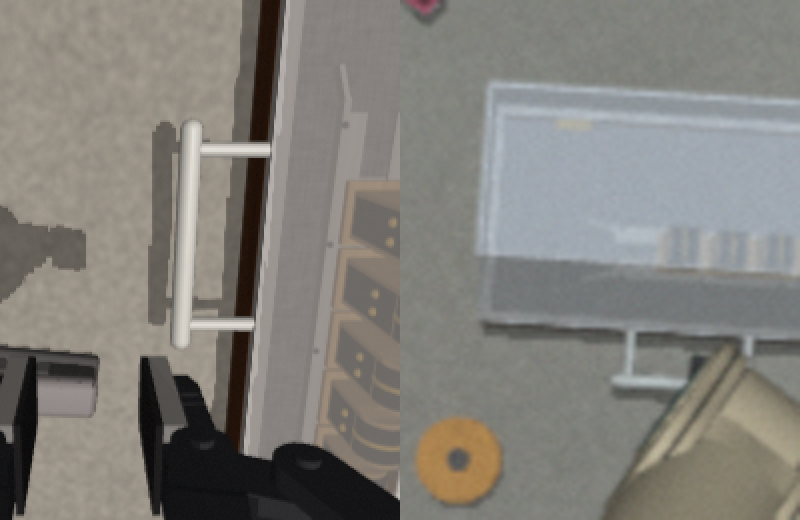

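```bash
python3 -c "
from cell import order
print(order.finish_job())"
```

```text
the job is handed in; nothing more can be done
None
```

The job is handed in, but the hand-in returned no verdict. All five stands are in the channel in order of height with fronts to the handle side, the stay was unlocked by lifting its knee, and the hood was lowered by its handle and measured shut.

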